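# Hang the cleaned palettes on the studio hook, big to small

## Robot

A 7-joint arm with a two-finger parallel gripper is mounted at the origin on the work surface. World frame = base frame: x ahead of the robot, y to its left, z up, the work surface at z = 0. Lengths are in m, angles in rad, forces in N, time in s.
With the tool pointing down it reaches from about 0.425 to 0.875 m from the base axis. Payload 4.7 kg.
Tool frame: the origin (TCP) lies midway between the tips of the shut fingers; the grasp point (between the pads) lies 19 mm behind it; x points along the fingers, y is the direction in which the jaws open and shut, and the axes are right-handed (so a half turn about x gives the same grasp; the last joint's range is limited). The gripper opens to 87 mm and grips with 3 to 60 N. Pads are 19 mm wide; open, the fingers measure 117 mm over their backs; the gripper's body (75 mm by 190 mm) begins 51 mm behind the grasp point.
Start: joints at [1.239, 0.321, -0.07, 1.45, 0.023, 1.371, -0.057], TCP at [0.22, -0.612, 0.223] pointing down, gripper open.
Joint ranges: [-2.86, 2.86], [-0.3, 2.09], [-1.38, 1.24], [0.06, 2.45], [-1.56, 4.7], [0.09, 2.05], [-2.69, 2.69]. Speed limits (rad/s): [2.57, 2.57, 3.14, 3.14, 3.14, 3.14, 3.14].

## Interface

Orientations are given as a rotation vector (axis times angle).
In Python, from bench import ctrl gives the robot as it stands. The module is installed in compiled form; this text tells all that it offers.
- The arm moves only by the tool servo_tool, never from a script. Its arguments are lists of equal length, an entry for each row: "dp": the shift along the tool's x, y, z in units of 25 mm (1.0 is 25 mm), a list of three; "yaw": the turn about the tool's x in units of 6 degrees (1.0 is 6 degrees). A call has exactly 5 rows; each row shifts and turns the commanded pose from where the row before left it, along the tool's axes as they then stand; what a row does not reach is not made up. A row lasts 1/10 s, in which the tool goes at most 50 mm and 8.59 degrees, less where a joint would pass 70% of its speed; a pose out of reach is approached as far as the arm can. A call is refused whole if a number of a shift passes 1 or a number of a turn 1, either way. A call with a gripper value outside its range is refused whole. "fingers" is the opening, from 0 (shut) to 1 (fully open), set as the call begins (left out, the last holds). The fingers move at their own pace and stop on an object; "grip_force" is the grip in N (left out, the last holds). Time passes only in rows, so rows that do not move let the fingers close, or fill a call up. It gives the time, the measured TCP pose, the force and the opening at its end, in the units of the state.
- ctrl.get_state(): the state, without advancing time (a new reading comes with each control period).
- ctrl.get_image(name): name is "scene" or "top" or "wrist"; returns (picture, depth): 480x640x3 uint8, red, green, blue; 480x640 float32, m along the optical axis (not along the pixel's ray), 0 where there is no reading.
- ctrl.camera_info(name): a dict with "fx", "fy", "cx", "cy" (pixels), "distortion" ([k1, k2, p1, p2, k3] as OpenCV has them; the pictures are not rectified), "extrinsics" (4x4, takes a point from world to camera coordinates); the wrist camera has in their place "hand_eye" (4x4, takes a point from camera to tool coordinates, whose origin is the TCP and whose axes are the tool frame's). Camera axes: x right, y down, z forward; pixel columns grow to the right and rows downward; lengths in m; the calibration is good to about 2 mm. A picture is of the moment at which its call begins: read the wrist's pose just before it. camera_info takes no time and is no camera call.
- ctrl.close_job(): hands the job in, once; it reports no verdict.
Trained networks look in the newest picture that a camera, given by its name, has taken for a name from the list of things; names that differ only in an ending like _2 or _b are one class to them, and where a whole thing is asked for, a point or a joint stands for the part that bears it (a point fixed in the world has none). Each returns a list of dicts, best first, with "score" (0 to 1); they miss things now and then, are a little off and sometimes report something else, mostly with a low value. They report only what shows in the picture. A call takes as long as a camera call. They do not tell look-alikes from the thing itself.
- ctrl.search_frame(camera, label): "extent" ([left, top, right, bottom] in pixels, round what is visible of it).
- ctrl.cut_out(camera, label): "region" (480x640 bool, what is visible of it) and "extent" ([left, top, right, bottom] in pixels, round what is visible of it).
The state is a dict: "time": time; "joint_positions": joint angles; "qd": joint speeds; "joint_torque": joint torques, N m; "position": TCP position; "tool_rot": TCP orientation; "ft_force": force on the tool from outside, world axes, zero at the start; "torque": the same for the moment, N m; "grip_width": opening from 0.0 (shut) to 1.0 (fully open).
Only numpy, scipy, OpenCV 4.12 (cv2) and the standard library are available. Lean on these libraries where they do the work, as an engineer would, in place of code of your own. Each camera call takes 0.05 s, during which the arm holds its last target.

## Task

The largest palette is already on the hook of the post stand. Take the medium palette and then the small one from the drying rack and hang each on that same hook by its thumb hole, painted face outwards like the large one, medium in front of large and small in front of medium. Slide them back along the hook towards the post so that all three hang straight, flat against one another, and leave the panel, the brush jar, the bottle, the steel cup and the blue tube where they are.

Things in the scene. Friction and masses are not known exactly. Their poses are not given: they have to be found in the camera images.
- stand: (All sizes in mm.) Fixed hook stand: dark wooden base board 190 x 130 x 22, square post 30 x 34 standing on it, post top at z = 260, and a steel hook on the post's front. Origin: on the table under the post's middle; x points the way the hook points (roughly away from the robot), z up. The base board reaches from x = -45 to x = +145.
- hook_root (a point): Where the hook's round steel rod (10 diameter, level, axis 235 above the table) leaves its small plate on the post; axes as the stand's, the rod runs along +x from here. It is straight for 100 and then turns up; its middle line is this point's x axis.
- hook_tip (a point): The middle of the hook's round upturned end, 110 further out than hook_root and 10 higher: the end's highest point is 15 above the rod's middle line, i.e. 250 above the table; the lowest point of the rod is 230 above the table. A thumb hole must pass over this end; a hung hole's middle lies 12 below the rod's middle line.
- rack: Fixed light-wood drying rack: two rails 230 long along its x axis, 54 apart, tops 20 above the table, with pairs of upright dowels (8 diameter, 55 tall) that make three slots 12 wide at x = -70, 0 and +70. Boards stand in the slots across the rack, bottom edges on the rails. Origin: on the table at the rack's middle.
- palette_large: Painter's palette: flat dark-brown board 200 high, 160 wide, 8 thick, 170 g; dried paint on its front face, a shallow cut-out in its -y edge, round thumb hole of 34 diameter centred across it, 30 of wood between hole and straight top edge. Hangs on the hook from the start, back within 3 of the hook's plate, top edge at z = 270. Origin: middle of bottom edge, mid-thickness; x out of the painted face, z to the top edge.
- palette_medium: Painter's palette: flat mid-brown board 170 high, 132 wide, 8 thick, 120 g; dried paint on its front face, a shallow cut-out in its -y edge, round thumb hole of 34 diameter centred across it, 30 of wood between hole and straight top edge. Stands in a rack slot, bottom edge at z = 20, front to the rack's +x. Origin: middle of bottom edge, mid-thickness; x out of the painted face, z to the top edge.
- palette_small: Painter's palette: flat pale-brown board 140 high, 105 wide, 8 thick, 80 g; dried paint on its front face, a shallow cut-out in its -y edge, round thumb hole of 34 diameter centred across it, 30 of wood between hole and straight top edge. Stands in a rack slot, bottom edge at z = 20, front to the rack's +x. Origin: middle of bottom edge, mid-thickness; x out of the painted face, z to the top edge.
- palette_large_hole (a point): Middle of the large palette's thumb hole, 153 above its bottom edge; axes as the palette's.
- palette_medium_hole (a point): Middle of the medium palette's thumb hole, 123 above its bottom edge, 47 below its top edge; axes as the palette's.
- palette_small_hole (a point): Middle of the small palette's thumb hole, 93 above its bottom edge, 47 below its top edge; axes as the palette's.
- panel: Bystander: white primed painting panel with a small landscape, no hole, 108 wide, 150 high, 8 thick, standing in another slot of the rack. Origin: middle of its bottom edge; z up.
- oil_bottle: Bystander: amber glass bottle, 52 diameter, 135 tall. Origin: centre of its base.
- brush_jar: Bystander: white ceramic jar, 86 diameter, 110 tall, with paint brushes standing in it up to about 260. Origin: centre of its base.
- dipper: Bystander: small lidded steel cup, 58 diameter, 43 tall. Origin: centre of its base.
- tube_blue: Bystander: blue paint tube, 120 long, lying. Origin: under its middle.
Not all that is in view belongs to the job. Leave any green look-alike of the palette_medium alone. Leave any yellow look-alike of the palette_small alone.

How it is judged:
By the outcome, as a careful person would: the job done as asked, in the order asked, and still so for the second after the job is handed in, with the robot touching nothing.
It also fails if it takes over 72 s, if anything falls off the work surface, if the arm or the gripper's body presses on something with over 40 N, if the wrist force passes 120 N, or if a joint passes its speed limit or range.

## Working session

There is one attempt and no reset: what is moved stays moved. The work goes in short steps, Python scripts to look and compute and a tool call to move; the robot and the scene stay as the last step left them, time stands still between calls to the robot, and variables do not carry over. Pictures are saved under pics/ and viewed, and the job is handed in when it is done.

Besides the shell and the picture viewer there is one more tool, called after "Call:" as name(argument=value, ...) on one line, values as JSON. servo_tool: Moves the arm, as the interface text tells. Its arguments: {"type":"object","properties":{"dp":{"type":"array","items":{"type":"array","items":{"type":"number"}}},"yaw":{"type":"array","items":{"type":"number"}},"fingers":{"type":"number"},"grip_force":{"type":"number"}},"required":["dp","yaw"]}

```bash
ls; mkdir -p pics; python3 - <<'E'
from bench import ctrl
import cv2,numpy as np
s=ctrl.get_state(); print({k:np.round(v,3) for k,v in s.items()})
for n in ["scene","top","wrist"]:
    im,d=ctrl.get_image(n); cv2.imwrite(f"pics/{n}0.png",im[:,:,::-1]); np.save(f"pics/{n}0_d.npy",d)
    i=ctrl.camera_info(n); print(n,{k:np.round(v,4).tolist() for k,v in i.items()})
E
```

```text
pics
{'time': np.float64(0.0), 'joint_positions': array([ 1.239,  0.322, -0.07 ,  1.452,  0.023,  1.371, -0.057]), 'qd': array([-0.001, -0.001,  0.002,  0.001,  0.   , -0.001,  0.002]), 'joint_torque': array([-0.0000e+00, -4.9129e+01, -4.0400e-01, -3.1253e+01, -6.4000e-02,
        4.4000e-02,  0.0000e+00]), 'position': array([ 0.22 , -0.611,  0.221]), 'tool_rot': array([ 2.034,  0.357, -2.035]), 'ft_force': array([ 0.296, -0.631,  0.64 ]), 'torque': array([-0.01 ,  0.028, -0.081]), 'grip_width': np.float64(0.998)}
scene {'fx': 563.0045, 'fy': 563.0045, 'cx': 325.1111, 'cy': 231.1001, 'distortion': [-0.0644, 0.0, 0.0, 0.0, 0.0], 'extrinsics': [[-0.851, 0.5251, 0.0074, 0.4252], [0.378, 0.6223, -0.6855, -0.0965], [-0.3645, -0.5806, -0.728, 1.9746], [0.0, 0.0, 0.0, 1.0]]}
top {'fx': 501.6974, 'fy': 501.6974, 'cx': 321.3072, 'cy': 236.4315, 'distortion': [-0.1246, 0.0, 0.0, 0.0, 0.0], 'extrinsics': [[-0.0085, -0.9996, -0.0271, 0.0329], [-0.987, 0.0127, -0.1599, 0.5247], [0.1602, 0.0254, -0.9868, 1.1957], [0.0, 0.0, 0.0, 1.0]]}
wrist {'fx': 381.0409, 'fy': 381.0409, 'cx': 324.2382, 'cy': 245.3285, 'distortion': [-0.02, 0.0, 0.0, 0.0, 0.0], 'hand_eye': [[-0.0009, -0.2539, 0.9672, -0.1635], [1.0, -0.0001, 0.0009, 0.0007], [-0.0001, 0.9672, 0.2539, -0.0685], [0.0, 0.0, 0.0, 1.0]]}
```

View pics/scene0.png

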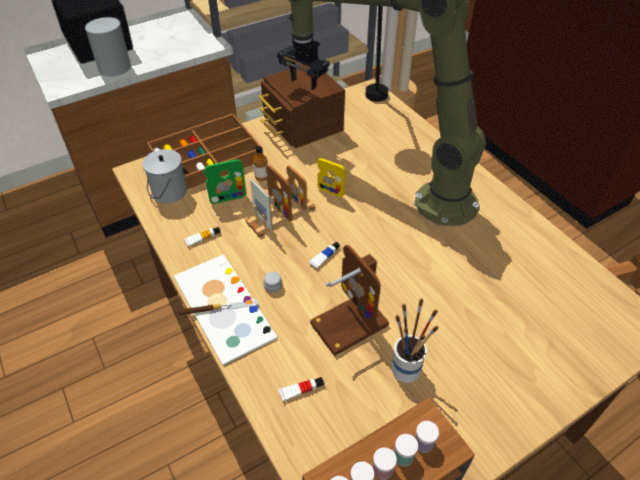

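View pics/top0.png

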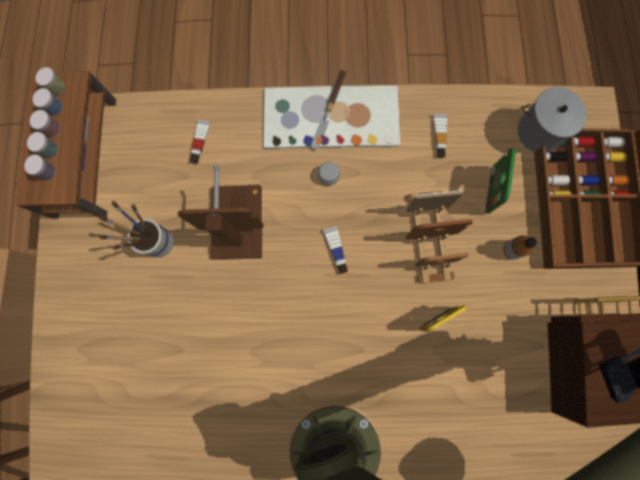

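View pics/wrist0.png

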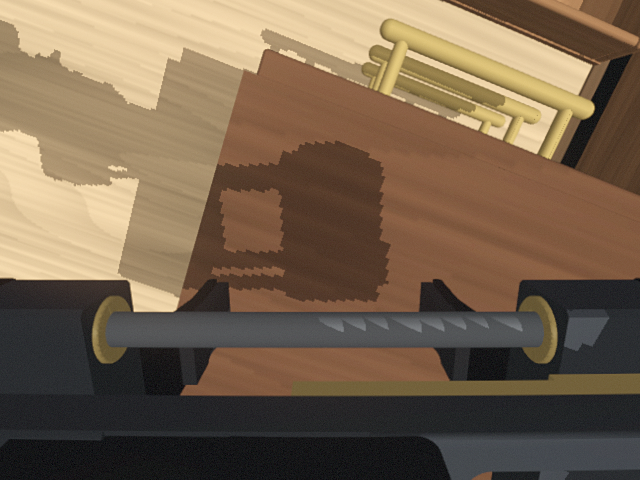

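```bash
cat > h.py <<'E'
from bench import ctrl
import cv2,numpy as np
from scipy.spatial.transform import Rotation as R
def cam(n,st=None):
    i=ctrl.camera_info(n)
    K=np.array([[i['fx'],0,i['cx']],[0,i['fy'],i['cy']],[0,0,1.]]);D=np.array(i['distortion'],float)
    if n=='wrist':
        T=np.eye(4);T[:3,:3]=R.from_rotvec(st['tool_rot']).as_matrix();T[:3,3]=st['position']
        C2W=T@np.array(i['hand_eye'])
    else: C2W=np.linalg.inv(np.array(i['extrinsics']))
    return K,D,C2W
def depro(uv,z,c):
    K,D,C=c
    p=cv2.undistortPoints(np.array(uv,float).reshape(-1,1,2),K,D)[:,0]
    P=np.c_[p*np.ravel(z)[:,None],np.ravel(z)]
    return P@C[:3,:3].T+C[:3,3]
def proj(P,c):
    K,D,C=c; W=np.linalg.inv(C)
    return cv2.projectPoints(np.array(P,float).reshape(-1,3),cv2.Rodrigues(W[:3,:3])[0],W[:3,3],K,D)[0][:,0]
def maskpts(reg,d,c,erode=1):
    if erode: reg=cv2.erode(reg.astype(np.uint8),np.ones((3,3)),iterations=erode)>0
    v,u=np.nonzero(reg&(d>0)); return depro(np.c_[u,v],d[v,u],c)
E
python3 - <<'E'
from h import *
import pickle
out={}
for n in ["scene","top"]:
    for l in ["palette_medium","palette_small","palette_large","panel","stand","rack"]:
        r=ctrl.cut_out(n,l); out[n,l]=r
        print(n,l,[(round(x['score'],2),np.round(x['extent']).tolist()) for x in r[:4]])
pickle.dump(out,open('det0.pkl','wb'))
print(ctrl.get_state()['time'])
for n,(x0,y0,x1,y1) in {"scene":(180,130,400,360),"top":(170,140,560,350)}.items():
    im=cv2.imread(f"pics/{n}0.png")[y0:y1,x0:x1]; cv2.imwrite(f"pics/{n}0c.png",cv2.resize(im,None,fx=2 if n=='top' else 2.5,fy=2 if n=='top' else 2.5,interpolation=cv2.INTER_CUBIC))
E
```

```text
scene palette_medium [(0.73, [310.0, 256.0, 388.0, 354.0]), (0.64, [266.0, 167.0, 292.0, 221.0]), (0.6, [202.0, 158.0, 246.0, 205.0])]
scene palette_small [(0.98, [317.0, 159.0, 346.0, 197.0]), (0.95, [286.0, 167.0, 310.0, 209.0])]
scene palette_large [(0.67, [338.0, 244.0, 383.0, 325.0]), (0.6, [312.0, 257.0, 388.0, 353.0])]
scene panel [(0.94, [251.0, 177.0, 272.0, 231.0]), (0.34, [286.0, 168.0, 308.0, 207.0])]
scene stand [(0.71, [310.0, 256.0, 388.0, 351.0])]
scene rack [(0.89, [248.0, 200.0, 315.0, 237.0]), (0.23, [250.0, 176.0, 271.0, 230.0])]
top palette_medium [(0.98, [407.0, 220.0, 471.0, 241.0]), (0.78, [490.0, 150.0, 514.0, 216.0])]
top palette_small [(0.82, [420.0, 306.0, 465.0, 333.0]), (0.65, [414.0, 255.0, 471.0, 268.0]), (0.64, [207.0, 164.0, 266.0, 262.0])]
top palette_large [(0.95, [177.0, 208.0, 262.0, 230.0])]
top panel [(0.72, [403.0, 190.0, 461.0, 212.0])]
top stand [(0.86, [205.0, 167.0, 262.0, 260.0]), (0.74, [315.0, 164.0, 340.0, 187.0]), (0.68, [408.0, 192.0, 461.0, 209.0])]
top rack [(0.81, [407.0, 193.0, 450.0, 283.0])]
0.75
```

View pics/scene0c.png

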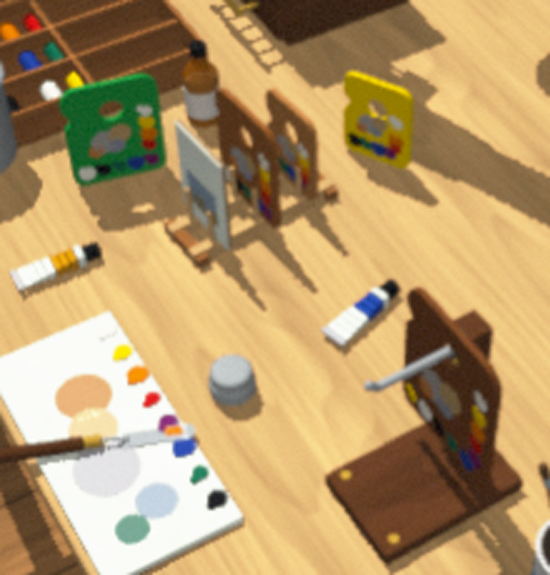

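View pics/top0c.png

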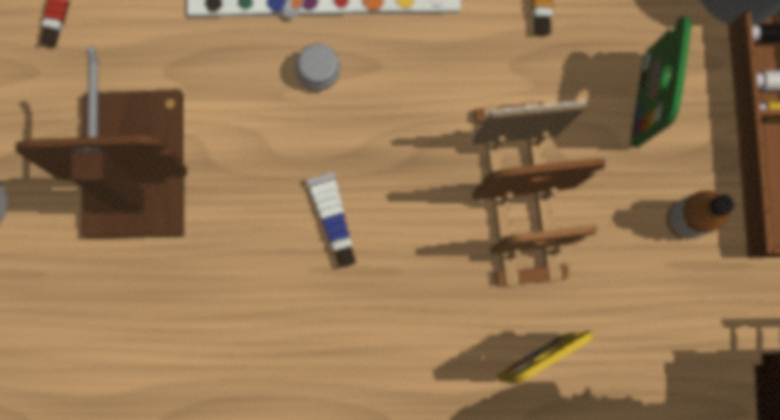

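The medium-palette candidates in the scene picture are the green board at (224,182), which is a look-alike, and the mid-brown board in the rack's middle slot at (279,194). I take the brown one. The small-palette candidates are the yellow board at (331,178), also a look-alike, and the pale-brown board in the slot nearest the robot at (298,188). Again I take the brown one. The panel is the white board at (261,205). The enlarged crop confirms the colours, the hole positions, and that the painted faces point away from the robot, like the large palette on the stand.

```bash
python3 - <<'E'
from h import *
import pickle
o=pickle.load(open('det0.pkl','rb'))
def rep(n,l,k):
    d=np.load(f'pics/{n}0_d.npy');c=cam(n)
    P=maskpts(o[n,l][k]['region'],d,c,1)
    m=np.median(P,0); 
    for _ in range(4):
        q=P-m; u,s,vt=np.linalg.svd(q,full_matrices=False); nn=vt[2]; r=abs(q@nn); P=P[r<max(0.006,2.5*np.median(r))]; m=P.mean(0)
    print(n,l,k,len(P),'mean',m.round(4),'normal',nn.round(3),'zrange',np.percentile(P[:,2],[1,99]).round(3),'res',np.std((P-m)@nn).round(4))
    h=np.array([-nn[1],nn[0]]); h/=np.linalg.norm(h); t=P[:,:2]@h
    print('   horiz dir',h.round(3),'extent',np.percentile(t,[0.5,99.5]).round(3), 'ends',(m[:2]+h*(t.min()-m[:2]@h)).round(3),(m[:2]+h*(t.max()-m[:2]@h)).round(3))
rep('scene','palette_medium',1);rep('scene','palette_small',1);rep('scene','panel',0);rep('scene','palette_large',0)
rep('top','palette_medium',0);rep('top','palette_small',1);rep('top','palette_large',0);rep('top','panel',0)
E
```

```text
scene palette_medium 1 614 mean [ 0.5282 -0.2365  0.1204] normal [-0.996 -0.094 -0.004] zrange [0.041 0.191] res 0.0019
   horiz dir [ 0.094 -0.996] extent [0.225 0.353] ends [ 0.522 -0.176] [ 0.535 -0.31 ]
scene palette_small 1 367 mean [ 0.458  -0.2423  0.1079] normal [-0.995 -0.1    0.002] zrange [0.032 0.162] res 0.0021
   horiz dir [ 0.1   -0.995] extent [0.241 0.341] ends [ 0.453 -0.195] [ 0.464 -0.301]
scene panel 0 462 mean [ 0.5978 -0.2301  0.1121] normal [-0.996 -0.094  0.001] zrange [0.034 0.175] res 0.0018
   horiz dir [ 0.094 -0.996] extent [0.239 0.343] ends [ 0.593 -0.18 ] [ 0.603 -0.289]
scene palette_large 0 1562 mean [0.547  0.2553 0.1838] normal [-1.    -0.022 -0.001] zrange [0.082 0.273] res 0.0016
   horiz dir [ 0.022 -1.   ] extent [-0.315 -0.157] ends [0.545 0.328] [0.549 0.165]
top palette_medium 0 651 mean [ 0.5239 -0.2428  0.1356] normal [-0.995 -0.101  0.016] zrange [0.042 0.193] res 0.0013
   horiz dir [ 0.101 -0.995] extent [0.232 0.358] ends [ 0.517 -0.18 ] [ 0.53  -0.307]
top palette_small 1 285 mean [ 0.4541 -0.2481  0.128 ] normal [-0.994 -0.107  0.028] zrange [0.052 0.164] res 0.0015
   horiz dir [ 0.107 -0.994] extent [0.248 0.344] ends [ 0.449 -0.201] [ 0.46  -0.299]
top palette_large 0 926 mean [0.5427 0.2364 0.212 ] normal [-1.    -0.015  0.014] zrange [0.1   0.273] res 0.0013
   horiz dir [ 0.015 -1.   ] extent [-0.311 -0.159] ends [0.541 0.32 ] [0.544 0.165]
top panel 0 637 mean [ 0.5941 -0.2372  0.1204] normal [-0.996 -0.09   0.018] zrange [0.035 0.174] res 0.0014
   horiz dir [ 0.09  -0.996] extent [0.238 0.343] ends [ 0.589 -0.186] [ 0.599 -0.292]
```

```bash
python3 - <<'E'
from h import *
d=np.load('pics/top0_d.npy');c=cam('top')
uu,vv=np.meshgrid(np.arange(200,232),np.arange(155,215)); z=d[vv,uu]
P=depro(np.c_[uu.ravel(),vv.ravel()],z.ravel(),c)
k=(P[:,2]>0.215)&(P[:,2]<0.256)&(P[:,0]>0.56)&(P[:,0]<0.68);Q=P[k];
def prof(Q):
    for x in np.arange(.555,.68,.01):
        s=Q[(Q[:,0]>=x)&(Q[:,0]<x+.01)]
        if len(s): print(round(x,3),len(s),s.mean(0).round(4),s[:,1].min().round(4),s[:,1].max().round(4), 'zmax',s[:,2].max().round(4))
print('top');prof(Q)
d=np.load('pics/scene0_d.npy');c=cam('scene')
uu,vv=np.meshgrid(np.arange(315,375),np.arange(255,300)); z=d[vv,uu]
P=depro(np.c_[uu.ravel(),vv.ravel()],z.ravel(),c)
k=(P[:,2]>0.2)&(P[:,2]<0.26)&(P[:,0]>0.56)&(P[:,0]<0.68);print('scene');prof(P[k])
for n in ('scene','top'):
    for l in ('hook_tip','hook_root','palette_large_hole','palette_medium_hole'):
        r=ctrl.search_frame(n,l); print(n,l,[(round(x['score'],2),np.round(x['extent']).tolist()) for x in r[:3]])
s=ctrl.get_state();M=R.from_rotvec(s['tool_rot']).as_matrix();print(M.round(3),s['time'])
E
```

```text
top
0.555 8 [0.5625 0.247  0.2388] 0.2438 0.2509 zmax 0.2428
0.565 19 [0.5697 0.2462 0.2392] 0.2435 0.2493 zmax 0.2425
0.575 18 [0.5797 0.2461 0.2394] 0.2429 0.2499 zmax 0.2421
0.585 19 [0.5899 0.2467 0.2388] 0.243 0.2505 zmax 0.2435
0.595 16 [0.5996 0.247  0.2388] 0.2434 0.2508 zmax 0.2422
0.605 23 [0.6094 0.2462 0.2391] 0.2419 0.2515 zmax 0.2451
0.615 22 [0.6198 0.2458 0.2396] 0.2418 0.2521 zmax 0.243
0.625 17 [0.6305 0.2454 0.2401] 0.242 0.2491 zmax 0.2429
0.635 25 [0.641  0.2459 0.2423] 0.2414 0.2514 zmax 0.2481
0.645 14 [0.6484 0.2461 0.248 ] 0.2419 0.2496 zmax 0.2532
scene
0.555 8 [0.5624 0.2481 0.2402] 0.2415 0.2511 zmax 0.244
0.565 16 [0.5699 0.2474 0.2387] 0.2418 0.2505 zmax 0.2438
0.575 13 [0.5797 0.2474 0.2383] 0.2435 0.2541 zmax 0.2418
0.585 15 [0.59   0.2482 0.2397] 0.2431 0.2524 zmax 0.2446
0.595 13 [0.6003 0.2483 0.2391] 0.2437 0.2526 zmax 0.2429
0.605 14 [0.6105 0.2489 0.2387] 0.243 0.2532 zmax 0.2429
0.615 12 [0.6206 0.2485 0.2389] 0.2431 0.252 zmax 0.2482
0.625 12 [0.6298 0.2496 0.2398] 0.2434 0.2537 zmax 0.2444
0.635 13 [0.6392 0.2493 0.2414] 0.2457 0.2544 zmax 0.2477
0.645 13 [0.6492 0.2497 0.2482] 0.2433 0.2537 zmax 0.2539
scene hook_tip [(0.9, [311.0, 255.0, 388.0, 354.0]), (0.5, [338.0, 247.0, 381.0, 322.0]), (0.16, [265.0, 168.0, 293.0, 225.0])]
scene hook_root [(0.67, [309.0, 257.0, 391.0, 353.0])]
scene palette_large_hole [(0.89, [344.0, 246.0, 381.0, 324.0]), (0.17, [312.0, 252.0, 388.0, 355.0])]
scene palette_medium_hole [(0.98, [268.0, 168.0, 290.0, 221.0]), (0.71, [206.0, 160.0, 250.0, 203.0])]
top hook_tip []
top hook_root [(0.68, [208.0, 161.0, 264.0, 261.0])]
top palette_large_hole [(0.91, [180.0, 208.0, 264.0, 228.0])]
top palette_medium_hole [(0.79, [489.0, 145.0, 514.0, 213.0]), (0.69, [408.0, 218.0, 472.0, 238.0])]
[[-0.     0.339 -0.941]
 [-0.    -0.941 -0.339]
 [-1.     0.     0.   ]] 1.15
```

```bash
cat >> h.py <<'E'
def plan(tp,ty,n,s=None,cmd=None):
    """tp world target TCP; ty world azimuth(deg) of tool y; n rows -> rows"""
    s=s or ctrl.get_state()
    M=R.from_rotvec(s['tool_rot']).as_matrix(); p=np.array(s['position'])
    az=np.degrees(np.arctan2(M[1,1],M[0,1])); dy=(ty-az+180)%360-180
    d=(np.array(tp)-p)/n; dps=[];yw=[]
    Mi=M.copy()
    for i in range(n):
        dps.append((Mi.T@d/0.025).round(2).tolist()); yw.append(round(-dy/n/6,2))
        Mi=R.from_euler('z',np.radians(dy/n)).as_matrix()@Mi
    print('t',round(float(s['time']),2),'pos',p.round(4),'az',az.round(2),'tilt',M[2,:].round(3),'F',np.round(s['ft_force'],1),'g',round(float(s['grip_width']),3))
    for k in range(0,n,5): print('dp',dps[k:k+5],'yaw',yw[k:k+5])
    print('max',np.abs(dps).max())
E
python3 - <<'E'
from h import *
plan([0.5233,-0.2151,0.24],5.5,20)
E
```

```text
t 1.15 pos [ 0.2203 -0.6115  0.2226] az -70.19 tilt [-1.  0.  0.] F [ 0.4 -0.9 -0.4] g 1.0
dp [[-0.03, -0.54, -0.84], [-0.03, -0.48, -0.87], [-0.03, -0.43, -0.9], [-0.03, -0.36, -0.93], [-0.03, -0.3, -0.95]] yaw [np.float64(-0.63), np.float64(-0.63), np.float64(-0.63), np.float64(-0.63), np.float64(-0.63)]
dp [[-0.03, -0.24, -0.97], [-0.03, -0.17, -0.98], [-0.03, -0.11, -0.99], [-0.03, -0.04, -1.0], [-0.03, 0.02, -1.0]] yaw [np.float64(-0.63), np.float64(-0.63), np.float64(-0.63), np.float64(-0.63), np.float64(-0.63)]
dp [[-0.03, 0.09, -0.99], [-0.03, 0.15, -0.99], [-0.03, 0.22, -0.97], [-0.03, 0.28, -0.96], [-0.03, 0.34, -0.94]] yaw [np.float64(-0.63), np.float64(-0.63), np.float64(-0.63), np.float64(-0.63), np.float64(-0.63)]
dp [[-0.03, 0.41, -0.91], [-0.03, 0.46, -0.88], [-0.03, 0.52, -0.85], [-0.03, 0.58, -0.81], [-0.03, 0.63, -0.77]] yaw [np.float64(-0.63), np.float64(-0.63), np.float64(-0.63), np.float64(-0.63), np.float64(-0.63)]
max 1.0
```

Call:
servo_tool(dp=[[0,-0.54,-0.84],[-0.05,-0.48,-0.87],[-0.05,-0.43,-0.9],[-0.05,-0.36,-0.93],[-0.05,-0.3,-0.95]], yaw=[-0.63,-0.63,-0.63,-0.63,-0.63], fingers=0.5, grip_force=40)

```text
time: 1.65
position: [0.2973, -0.5111, 0.2278]
tool_rot: [1.828, 0.647, -1.828]
ft_force: [0.1, -0.3, -0.8]
grip_width: 0.629
```

Call:
servo_tool(dp=[[-0.05,-0.24,-0.97],[-0.05,-0.17,-0.98],[-0.05,-0.11,-0.99],[-0.05,-0.04,-1.0],[-0.05,0.02,-1.0]], yaw=[-0.63,-0.63,-0.63,-0.63,-0.63])

```text
time: 2.15
position: [0.3733, -0.4119, 0.234]
tool_rot: [1.608, 0.89, -1.608]
ft_force: [0.7, -0.0, 0.0]
grip_width: 0.5
```

Call:
servo_tool(dp=[[-0.03,0.09,-0.99],[-0.03,0.15,-0.99],[-0.03,0.22,-0.97],[-0.03,0.28,-0.96],[-0.03,0.34,-0.94]], yaw=[-0.63,-0.63,-0.63,-0.63,-0.63])

```text
time: 2.65
position: [0.4489, -0.3128, 0.2376]
tool_rot: [1.376, 1.091, -1.377]
ft_force: [0.3, -0.8, -0.5]
grip_width: 0.497
```

Call:
servo_tool(dp=[[-0.03,0.41,-0.91],[-0.03,0.46,-0.88],[-0.03,0.52,-0.85],[0,0.58,-0.81],[0,0.63,-0.77]], yaw=[-0.63,-0.63,-0.63,-0.63,-0.63])

```text
time: 3.15
position: [0.5248, -0.2142, 0.2398]
tool_rot: [1.135, 1.255, -1.135]
ft_force: [-0.4, -0.7, 0.5]
grip_width: 0.501
```

```bash
python3 - <<'E'
from h import *
s=ctrl.get_state();im,d=ctrl.get_image('wrist');cv2.imwrite('pics/w1.png',im[:,:,::-1]);np.save('pics/w1_d.npy',d)
import pickle;pickle.dump(s,open('w1_s.pkl','wb'))
c=cam('wrist',s)
r=ctrl.cut_out('wrist','palette_medium');print([(round(x['score'],2),np.round(x['extent']).tolist()) for x in r[:4]])
r2=ctrl.cut_out('wrist','palette_small');print([(round(x['score'],2),np.round(x['extent']).tolist()) for x in r2[:4]])
v,u=np.nonzero(d>0);P=depro(np.c_[u,v],d[v,u],c)
for nm,z0,z1,xc in (('med',.183,.2,.526),('small',.153,.168,.456),('panel',.163,.18,.596)):
    k=(P[:,2]>z0)&(P[:,2]<z1)&(abs(P[:,0]-xc)<.03)&(P[:,1]<-.1)&(P[:,1]>-.4);Q=P[k]
    if len(Q)<20: print(nm,len(Q));continue
    a=np.polyfit(Q[:,1],Q[:,0],1);print(nm,len(Q),'mean',Q.mean(0).round(4),'slope',a.round(3),'y',np.percentile(Q[:,1],[.5,99.5]).round(4),'z98',np.percentile(Q[:,2],[50,98]).round(4),'xres',np.ptp(Q[:,0]-np.polyval(a,Q[:,1])).round(4))
plan([0.5233,-0.2151,0.19-.039],5.5,5)
E
```

```text
[(0.58, [358.0, 371.0, 391.0, 381.0]), (0.56, [317.0, 187.0, 332.0, 381.0])]
[(0.75, [211.0, 197.0, 260.0, 312.0]), (0.71, [2.0, 188.0, 156.0, 306.0])]
med 1690 mean [ 0.5251 -0.231   0.1907] slope [-0.103  0.501] y [-0.29   -0.1892] z98 [0.1912 0.1926] xres 0.0079
small 1167 mean [ 0.4557 -0.2318  0.1597] slope [-0.145  0.422] y [-0.2642 -0.2056] z98 [0.1608 0.1624] xres 0.0099
panel 1215 mean [ 0.5928 -0.213   0.1703] slope [-0.047  0.583] y [-0.2463 -0.1883] z98 [0.1712 0.1727] xres 0.0098
t 3.3 pos [ 0.5251 -0.2131  0.2397] az 5.75 tilt [-1.     0.    -0.001] F [-0.1 -0.1 -0.4] g 0.501
dp [[0.71, -0.02, 0.01], [0.71, -0.02, 0.01], [0.71, -0.02, 0.01], [0.71, -0.02, 0.01], [0.71, -0.02, 0.01]] yaw [np.float64(0.01), np.float64(0.01), np.float64(0.01), np.float64(0.01), np.float64(0.01)]
max 0.71
```

View pics/w1.png

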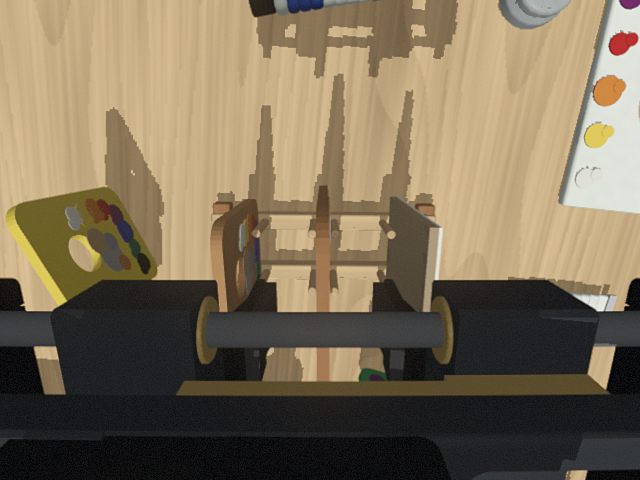

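Wrist view: the medium palette's top edge runs from (322,190) to (322,380), midway between the open fingers. Its measured top is z≈0.191, which agrees with the scene and top views. I go down and close.

Call:
servo_tool(dp=[[0.71,-0.02,0.02],[0.71,-0.02,0.01],[0.71,-0.02,0.01],[0.71,-0.01,0.01],[0.71,-0.01,0.01]], yaw=[0.02,0,0,0,0])

```text
time: 3.8
position: [0.5212, -0.2188, 0.1502]
tool_rot: [1.141, 1.251, -1.143]
ft_force: [0.3, -0.0, -0.0]
grip_width: 0.499
```

Call:
servo_tool(dp=[[0,0,0],[0,0,0],[0,0,0],[0,0,0],[0,0,0]], yaw=[0,0,0,0,0], fingers=0)

```text
time: 4.3
position: [0.5222, -0.2178, 0.1519]
tool_rot: [1.141, 1.25, -1.14]
ft_force: [0.6, -0.6, -0.2]
grip_width: 0.134
```

Call:
servo_tool(dp=[[0,0,0],[0,0,0],[0,0,0],[0,0,0],[-0.1,0,0]], yaw=[0,0,0,0,0])

```text
time: 4.8
position: [0.5218, -0.2173, 0.1531]
tool_rot: [1.141, 1.252, -1.141]
ft_force: [1.0, -0.2, -3.6]
grip_width: 0.088
```

Call:
servo_tool(dp=[[-0.4,0,0],[-0.8,0,0],[-1,0,0],[-1,0,0],[-1,0,0]], yaw=[0,0,0,0,0])

```text
time: 5.3
position: [0.5209, -0.2174, 0.2594]
tool_rot: [1.14, 1.253, -1.142]
ft_force: [1.1, -0.2, -1.5]
grip_width: 0.085
```

```bash
python3 - <<'E'
from h import *
s=ctrl.get_state();im,d=ctrl.get_image('wrist');cv2.imwrite('pics/w2.png',im[:,:,::-1])
im,d=ctrl.get_image('scene');cv2.imwrite('pics/s2.png',im[:,:,::-1]);np.save('pics/s2_d.npy',d)
print(s['position'],s['ft_force'],s['grip_width'])
cv2.imwrite('pics/s2c.png',cv2.resize(im[100:340,180:420,::-1],None,fx=2.5,fy=2.5))
E
```

```text
[ 0.52088151 -0.21737695  0.2594482 ] [ 1.10065544 -0.20739    -1.45953769] 0.08453839426627487
```

View pics/s2c.png

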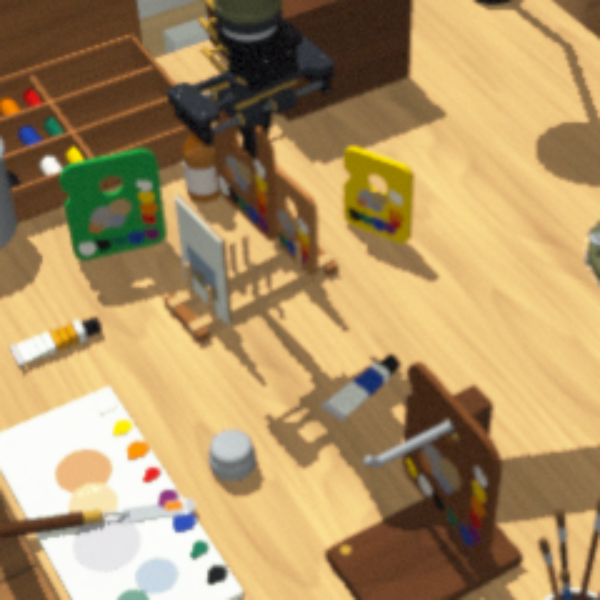

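View pics/w2.png

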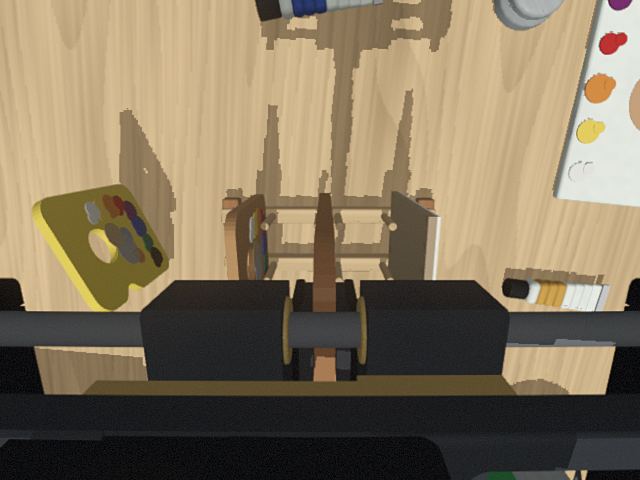

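The medium palette is held and clear of the rack: scene crop (245,185), grip 0.085, about 7.4 mm. The panel and the small palette have not moved.

```bash
python3 - <<'E'
from h import *
s=ctrl.get_state()
plan([0.525,-0.1,0.315],5.5,5)
s['position']=np.array([0.525,-0.1,0.315]);plan([.685,0.14,.30],1.0,10,s)
r=ctrl.cut_out('scene','palette_medium')
d=np.load('pics/s2_d.npy');c=cam('scene')
for x in r[:3]:
    print(x['score'],x['extent'])
    P=maskpts(x['region'],d,c,1);P=P[P[:,2]>.14]; print(P.mean(0),np.percentile(P,[1,99],axis=0).round(4))
    # hole
    reg=x['region'].astype(np.uint8);cn,h=cv2.findContours(reg,cv2.RETR_CCOMP,cv2.CHAIN_APPROX_NONE)
    for i,k in enumerate(cn):
        if h[0][i][3]>=0 and len(k)>6:
            uv=k[:,0].mean(0);pl=np.linalg.lstsq(np.c_[P[:,1:],np.ones(len(P))],P[:,0],rcond=None)[0]
            K,D,C=c;u=cv2.undistortPoints(uv.reshape(1,1,2),K,D)[0,0];dr=C[:3,:3]@[u[0],u[1],1];o=C[:3,3]
            t=(pl[2]+pl[:2]@o[1:]-o[0])/(dr[0]-pl[:2]@dr[1:]);print('hole',uv,(o+t*dr).round(4),'slope',pl)
E
```

```text
t 5.4 pos [ 0.5231 -0.218   0.2624] az 5.29 tilt [-1.     0.004  0.003] F [-0.7 -0.4 -0.9] g 0.085
dp [[-0.42, 0.1, -0.94], [-0.42, 0.1, -0.94], [-0.42, 0.11, -0.94], [-0.42, 0.11, -0.94], [-0.42, 0.11, -0.94]] yaw [np.float64(-0.01), np.float64(-0.01), np.float64(-0.01), np.float64(-0.01), np.float64(-0.01)]
max 0.94
t 5.4 pos [ 0.525 -0.1    0.315] az 5.29 tilt [-1.     0.004  0.003] F [-0.7 -0.4 -0.9] g 0.085
dp [[0.06, 0.73, -0.9], [0.06, 0.72, -0.9], [0.06, 0.71, -0.91], [0.06, 0.71, -0.91], [0.06, 0.7, -0.92]] yaw [np.float64(0.07), np.float64(0.07), np.float64(0.07), np.float64(0.07), np.float64(0.07)]
dp [[0.06, 0.69, -0.92], [0.06, 0.68, -0.93], [0.06, 0.68, -0.93], [0.06, 0.67, -0.94], [0.06, 0.66, -0.94]] yaw [np.float64(0.07), np.float64(0.07), np.float64(0.07), np.float64(0.07), np.float64(0.07)]
max 0.94
0.66 [268.7, 149.4, 292.2, 200.3]
[ 0.52706376 -0.23339961  0.20818081] [[ 0.5184 -0.3044  0.146 ]
 [ 0.5351 -0.1799  0.2995]]
0.6 [252.6, 178.7, 272.3, 230.4]
[ 0.59800662 -0.23616672  0.15858344] [[ 0.5917 -0.2867  0.1401]
 [ 0.6037 -0.19    0.1759]]
```

Call:
servo_tool(dp=[[-0.42,0.1,-0.94],[-0.42,0.1,-0.94],[-0.42,0.1,-0.94],[-0.42,0.1,-0.94],[-0.42,0.1,-0.94]], yaw=[0,0,0,0,0])

```text
time: 5.95
position: [0.5222, -0.0984, 0.3097]
tool_rot: [1.14, 1.254, -1.143]
ft_force: [0.5, -0.0, -0.6]
grip_width: 0.089
```

Call:
servo_tool(dp=[[0.06,0.73,-0.9],[0.06,0.72,-0.9],[0.06,0.71,-0.91],[0.06,0.71,-0.91],[0.06,0.7,-0.92]], yaw=[0.07,0.07,0.07,0.07,0.07])

```text
time: 6.45
position: [0.6031, 0.0213, 0.3016]
tool_rot: [1.167, 1.237, -1.171]
ft_force: [-0.0, 0.8, -1.4]
grip_width: 0.085
```

Call:
servo_tool(dp=[[0.06,0.69,-0.92],[0.06,0.68,-0.93],[0.06,0.68,-0.93],[0.06,0.67,-0.94],[0.06,0.66,-0.94]], yaw=[0.07,0.07,0.07,0.07,0.07])

```text
time: 6.95
position: [0.6829, 0.141, 0.2936]
tool_rot: [1.193, 1.22, -1.199]
ft_force: [0.7, -1.0, -1.8]
grip_width: 0.095
```

```bash
python3 - <<'E'
from h import *
plan([.685,0.2722,.25],1.0,6)
E
```

```text
t 6.95 pos [0.6829 0.141  0.2936] az 1.08 tilt [-1.    -0.004  0.001] F [ 0.7 -1.  -1.8] g 0.095
dp [[0.29, 0.03, -0.87], [0.29, 0.03, -0.87], [0.29, 0.03, -0.87], [0.29, 0.03, -0.87], [0.29, 0.03, -0.87]] yaw [np.float64(0.0), np.float64(0.0), np.float64(0.0), np.float64(0.0), np.float64(0.0)]
dp [[0.29, 0.03, -0.87]] yaw [np.float64(0.0)]
max 0.87
```

Call:
servo_tool(dp=[[0.3,0.02,-0.95],[0.35,0.02,-1],[0.35,0.02,-1],[0.35,0.02,-1],[0.35,0.02,-1]], yaw=[0,0,0,0,0])

```text
time: 7.45
position: [0.6824, 0.2648, 0.2508]
tool_rot: [1.192, 1.219, -1.198]
ft_force: [-0.1, -0.5, -1.5]
grip_width: 0.089
```

Call:
servo_tool(dp=[[0.04,0,-0.28],[0,0,0],[0,0,0],[0,0,0],[0,0,0]], yaw=[0,0,0,0,0])

```text
time: 7.95
position: [0.6839, 0.2696, 0.2531]
tool_rot: [1.197, 1.216, -1.197]
ft_force: [-0.5, 0.1, -1.4]
grip_width: 0.089
```

```bash
python3 - <<'E'
from h import *
s=ctrl.get_state();print(s['position'],s['ft_force'],s['time'])
for n in ('scene','top','wrist'):
    im,d=ctrl.get_image(n);np.save(f'pics/{n}3_d.npy',d);cv2.imwrite(f'pics/{n}3.png',im[:,:,::-1])
    if n=='scene': cv2.imwrite('pics/s3c.png',cv2.resize(im[200:380,270:430,::-1],None,fx=3.3,fy=3.3))
    if n=='top': 
        cv2.imwrite('pics/t3c.png',cv2.resize(im[130:290,130:330,::-1],None,fx=3,fy=3))
# hook-y and board extents from top/scene depth
for n in ('scene','top'):
    d=np.load(f'pics/{n}3_d.npy');c=cam(n);v,u=np.nonzero(d>0);P=depro(np.c_[u,v],d[v,u],c)
    k=(abs(P[:,0]-.685)<.012)&(P[:,2]>.15)&(P[:,2]<.28)&(P[:,1]>.12)&(P[:,1]<.36);Q=P[k]
    print(n,len(Q),np.percentile(Q,[1,50,99],axis=0).round(4) if len(Q) else '')
E
```

```text
[0.6839406  0.26955515 0.2530919 ] [-0.51579654  0.06910111 -1.39201731] 7.95
scene 641 [[0.6771 0.1785 0.1512]
 [0.6865 0.2715 0.2065]
 [0.6954 0.3062 0.278 ]]
top 258 [[0.6797 0.174  0.1513]
 [0.6825 0.1855 0.2214]
 [0.6907 0.2013 0.2795]]
```

View pics/s3c.png

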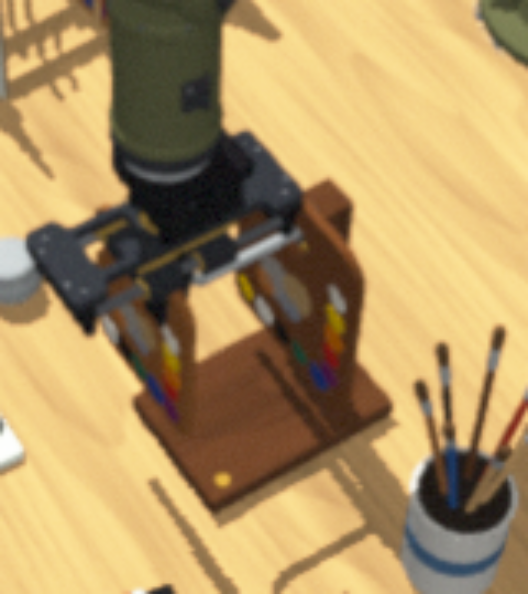

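View pics/t3c.png

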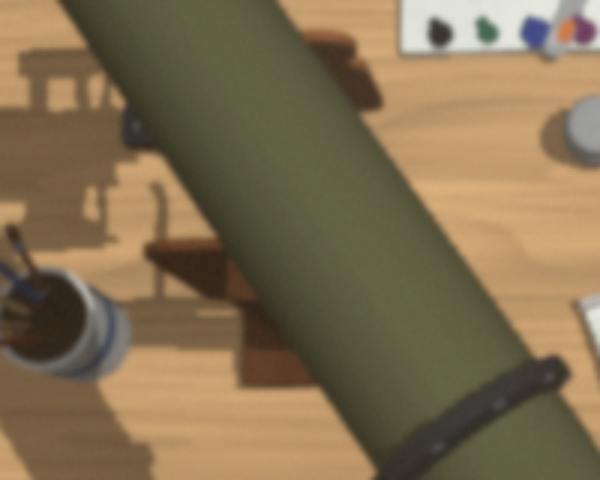

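View pics/wrist3.png

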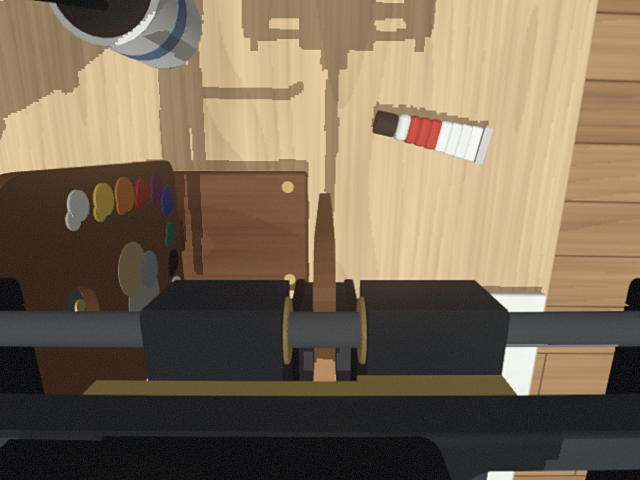

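Board centre y≈0.243, hook y≈0.248, and the hole middle at z≈0.245 should be about 0.240. I shift 5 mm sideways and 5 mm down, then creep over the hook tip.

Call:
servo_tool(dp=[[0.1,0,-0.1],[0.1,-0.1,-0.1],[0,-0.2,0],[0,-0.3,0],[0,-0.3,0]], yaw=[0,0,0,0,0])

```text
time: 8.6
position: [0.6597, 0.2761, 0.2475]
tool_rot: [1.195, 1.218, -1.195]
ft_force: [-0.3, -0.3, -1.0]
grip_width: 0.089
```

Call:
servo_tool(dp=[[0,-0.2,0],[0,-0.2,0],[0,-0.2,0],[0,-0.2,0],[0,-0.2,0]], yaw=[0,0,0,0,0])

```text
time: 9.1
position: [0.6352, 0.2754, 0.2475]
tool_rot: [1.195, 1.218, -1.195]
ft_force: [-0.6, 0.2, -1.2]
grip_width: 0.09
```

Call:
servo_tool(dp=[[0,-0.2,0],[0,-0.2,0],[0,0,0],[0,0,0],[0,0,0]], yaw=[0,0,0,0,0])

```text
time: 9.6
position: [0.6258, 0.2751, 0.2475]
tool_rot: [1.195, 1.218, -1.195]
ft_force: [0.5, 0.3, -0.3]
grip_width: 0.088
```

```bash
python3 - <<'E'
from h import *
s=ctrl.get_state();print(s['position'],s['ft_force'],s['torque'],s['time'])
im,d=ctrl.get_image('scene');np.save(f'pics/s4_d.npy',d)
cv2.imwrite('pics/s4c.png',cv2.resize(im[200:380,270:430,::-1],None,fx=3.3,fy=3.3))
im,d=ctrl.get_image('wrist');cv2.imwrite('pics/w4.png',im[:,:,::-1])
E
```

```text
[0.62582364 0.2751159  0.24745002] [ 0.54695935  0.29179948 -0.3362233 ] [ 0.03245965 -0.10193387 -0.03016044] 9.6
```

View pics/s4c.png

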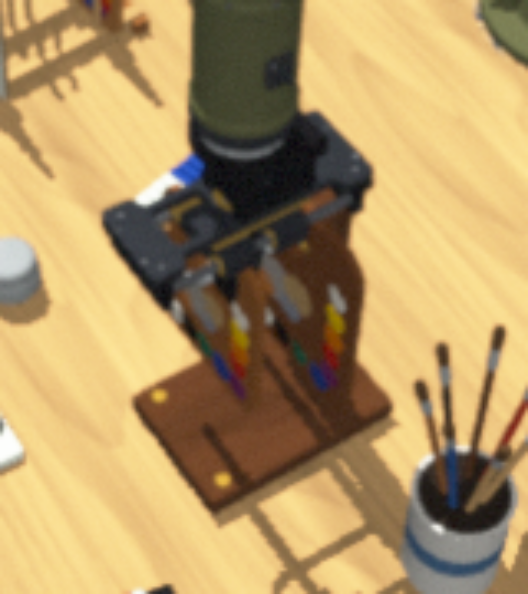

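View pics/w4.png

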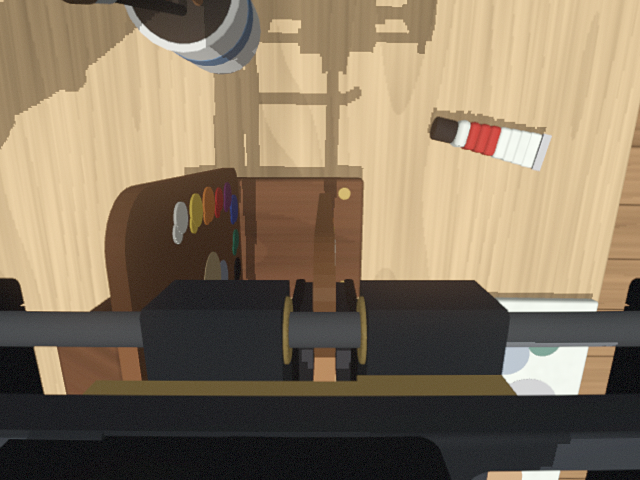

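No contact force. The hook tip now shows in front of the medium board (crop about (190,275)). I slide back to x≈0.59, lower onto the rod and open part way.

Call:
servo_tool(dp=[[0,-0.3,0],[0,-0.4,0],[0.1,-0.4,0],[0.2,-0.35,0],[0.1,0,0]], yaw=[0,0,0,0,0])

```text
time: 10.2
position: [0.5875, 0.275, 0.2373]
tool_rot: [1.193, 1.219, -1.195]
ft_force: [0.1, -0.0, -2.3]
grip_width: 0.089
```

Call:
servo_tool(dp=[[0.05,0,0],[0.05,0,0],[0.05,0,0],[0,0,0],[0,0,0]], yaw=[0,0,0,0,0])

```text
time: 10.7
position: [0.5895, 0.2746, 0.2337]
tool_rot: [1.195, 1.218, -1.195]
ft_force: [0.3, 0.5, -2.4]
grip_width: 0.089
```

Call:
servo_tool(dp=[[0.05,0,0],[0.03,0,0],[0,0,0],[0,0,0],[0,0,0]], yaw=[0,0,0,0,0], fingers=0.27)

```text
time: 11.2
position: [0.5894, 0.2745, 0.2319]
tool_rot: [1.195, 1.218, -1.195]
ft_force: [-0.3, -0.1, 0.3]
grip_width: 0.266
```

Call:
servo_tool(dp=[[-0.2,0,0],[-0.5,0,0],[-0.8,0,0],[-1,0,0],[-1,0,0]], yaw=[0,0,0,0,0])

```text
time: 11.7
position: [0.5893, 0.2746, 0.3213]
tool_rot: [1.196, 1.218, -1.194]
ft_force: [0.8, 0.1, 0.7]
grip_width: 0.267
```

```bash
python3 - <<'E'
from h import *
s=ctrl.get_state();print(s['position'],s['ft_force'],s['time'],s['grip_width'])
im,d=ctrl.get_image('scene');np.save(f'pics/s5_d.npy',d)
cv2.imwrite('pics/s5c.png',cv2.resize(im[200:380,270:430,::-1],None,fx=3.3,fy=3.3))
im,d=ctrl.get_image('wrist');cv2.imwrite('pics/w5.png',im[:,:,::-1]);np.save('pics/w5_d.npy',d)
c=cam('wrist',s);v,u=np.nonzero(d>0);P=depro(np.c_[u,v],d[v,u],c)
k=(abs(P[:,0]-.59)<.02)&(P[:,2]>.255)&(P[:,2]<.285)&(P[:,1]>.12)&(P[:,1]<.36);Q=P[k]
if len(Q)>20: print(len(Q),np.percentile(Q,[1,50,99],axis=0).round(4),np.polyfit(Q[:,1],Q[:,0],1).round(3),np.polyfit(Q[:,1],Q[:,2],1).round(3))
E
```

```text
[0.58932466 0.27464607 0.3213265 ] [0.77883214 0.11084796 0.72274469] 11.7 0.2670045063162527
1725 [[0.5838 0.1935 0.256 ]
 [0.588  0.2657 0.2662]
 [0.5928 0.3038 0.2681]] [-0.019  0.593] [-0.022  0.271]
```

View pics/s5c.png

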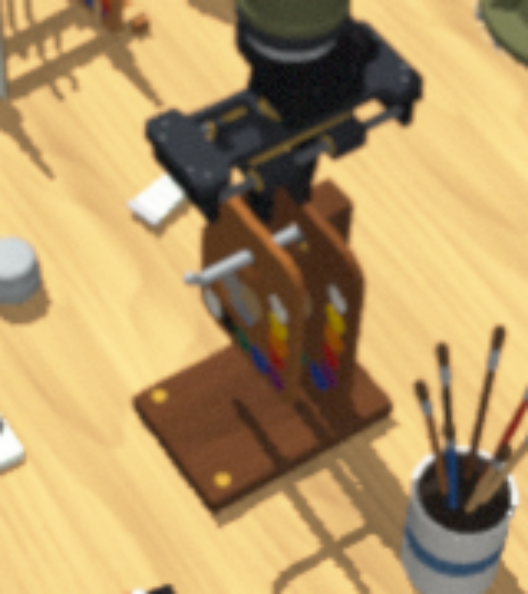

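View pics/w5.png

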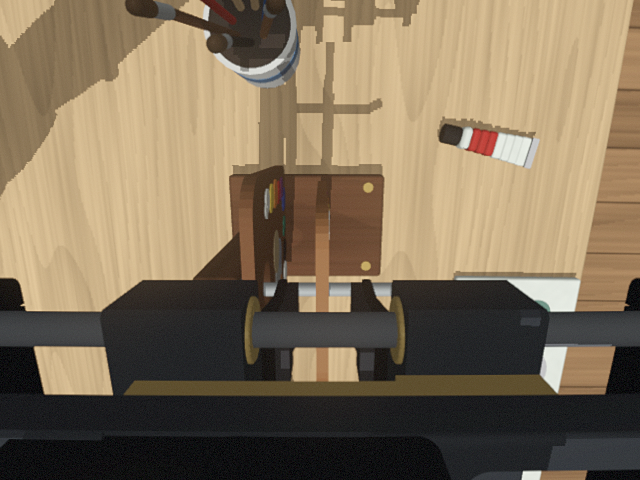

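The medium palette hangs freely: its top edge is at z≈0.268 and its plane at x≈0.588, with the large one behind it. Next I turn the tool 90°, straddle the rod with the open fingers and push the board back flat.

```bash
python3 - <<'E'
from h import *
s=ctrl.get_state();print(s['joint_positions'].round(3))
plan([.630,0.2478,.325],-89,15)
E
```

```text
[ 0.068  0.383 -0.763  1.262  0.263  1.588 -0.631]
t 11.8 pos [0.5906 0.276  0.3247] az 1.09 tilt [-1.     0.007 -0.003] F [-0.4  0.6  1. ] g 0.271
dp [[-0.0, 0.1, 0.08], [-0.0, 0.11, 0.07], [-0.0, 0.12, 0.05], [-0.0, 0.12, 0.04], [-0.0, 0.13, 0.03]] yaw [np.float64(1.0), np.float64(1.0), np.float64(1.0), np.float64(1.0), np.float64(1.0)]
dp [[-0.0, 0.13, 0.01], [-0.0, 0.13, 0.0], [0.0, 0.13, -0.01], [0.0, 0.13, -0.03], [0.0, 0.12, -0.04]] yaw [np.float64(1.0), np.float64(1.0), np.float64(1.0), np.float64(1.0), np.float64(1.0)]
dp [[0.0, 0.12, -0.05], [0.0, 0.11, -0.06], [0.0, 0.11, -0.07], [0.0, 0.1, -0.09], [0.0, 0.09, -0.1]] yaw [np.float64(1.0), np.float64(1.0), np.float64(1.0), np.float64(1.0), np.float64(1.0)]
max 0.13
```

Call:
servo_tool(dp=[[0,0.1,0.08],[0,0.11,0.07],[0,0.12,0.05],[0,0.12,0.04],[0,0.13,0.03]], yaw=[1,1,1,1,1], fingers=0.6)

```text
time: 12.3
position: [0.6024, 0.265, 0.3193]
tool_rot: [1.573, 0.924, -1.573]
ft_force: [0.1, -0.2, 0.5]
grip_width: 0.583
```

Call:
servo_tool(dp=[[0,0.13,0.01],[0,0.13,0],[0,0.13,-0.01],[0,0.13,-0.03],[0,0.12,-0.04]], yaw=[1,1,1,1,1])

```text
time: 12.8
position: [0.6158, 0.2558, 0.3193]
tool_rot: [1.917, 0.529, -1.918]
ft_force: [0.3, 0.2, 0.2]
grip_width: 0.597
```

Call:
servo_tool(dp=[[0,0.12,-0.05],[0,0.11,-0.06],[0,0.11,-0.07],[0,0.1,-0.09],[0,0.09,-0.1]], yaw=[1,1,1,1,1])

```text
time: 13.3
position: [0.629, 0.2462, 0.3193]
tool_rot: [2.214, 0.017, -2.214]
ft_force: [0.1, -0.8, -0.2]
grip_width: 0.598
```

```bash
python3 - <<'E'
from h import *
s=ctrl.get_state();print(s['joint_positions'].round(3))
plan([.630,0.2478,.217],-89,5)
im,d=ctrl.get_image('wrist');cv2.imwrite('pics/w6.png',im[:,:,::-1])
E
```

```text
[-0.069  0.395 -0.495  1.202  0.184  1.588 -2.084]
t 13.3 pos [0.629  0.2462 0.3193] az -89.14 tilt [-1.  0.  0.] F [ 0.1 -0.8 -0.2] g 0.598
dp [[0.82, -0.01, -0.01], [0.82, -0.01, -0.01], [0.82, -0.01, -0.01], [0.82, -0.01, -0.01], [0.82, -0.01, -0.01]] yaw [np.float64(-0.0), np.float64(-0.0), np.float64(-0.0), np.float64(-0.0), np.float64(-0.0)]
max 0.82
```

View pics/w6.png

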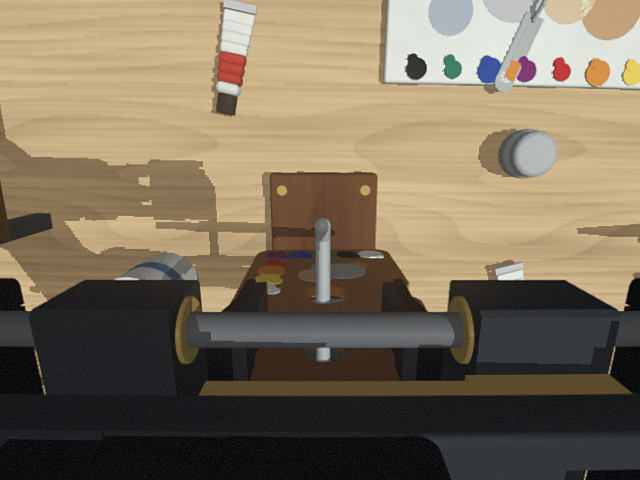

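Wrist view: the rod at x≈322 is centred between the fingers, and the board is clear on the post side. Going down, then pushing.

Call:
servo_tool(dp=[[0.8,0,0],[0.8,0,0],[0.85,0,0],[0.85,0,0],[0.8,0,0.2]], yaw=[0,0,0,0,0])

```text
time: 13.85
position: [0.6241, 0.2458, 0.2156]
tool_rot: [2.211, 0.023, -2.211]
ft_force: [0.5, -1.1, -0.5]
grip_width: 0.601
```

Call:
servo_tool(dp=[[0,0,0.3],[0,0,0.3],[0,0,0.3],[0,0,0.3],[0,0,0.3]], yaw=[0,0,0,0,0])

```text
time: 14.35
position: [0.5869, 0.2456, 0.2184]
tool_rot: [2.216, 0.022, -2.209]
ft_force: [0.5, -0.1, 2.0]
grip_width: 0.603
```

Call:
servo_tool(dp=[[0,0,0.2],[0,0,0.15],[0,0,0.1],[0,0,0.1],[0,0,0.1]], yaw=[0,0,0,0,0])

```text
time: 14.85
position: [0.5703, 0.2449, 0.2167]
tool_rot: [2.212, 0.021, -2.212]
ft_force: [1.5, -0.9, 0.8]
grip_width: 0.603
```

Call:
servo_tool(dp=[[0,0,0.08],[0,0,0.06],[0,0,0.04],[0,0,0],[0,0,0]], yaw=[0,0,0,0,0])

```text
time: 15.35
position: [0.5664, 0.2449, 0.2167]
tool_rot: [2.213, 0.021, -2.211]
ft_force: [6.0, 0.1, -0.8]
grip_width: 0.596
```

```bash
python3 - <<'E'
from h import *
s=ctrl.get_state();print(s['position'],s['ft_force'],s['torque'])
im,d=ctrl.get_image('scene');cv2.imwrite('pics/s7c.png',cv2.resize(im[200:380,270:430,::-1],None,fx=3.3,fy=3.3))
im,d=ctrl.get_image('wrist');cv2.imwrite('pics/w7.png',im[:,:,::-1])
E
```

```text
[0.5664017  0.24493873 0.21667523] [ 5.97787003  0.14491624 -0.79244904] [ 0.16354788 -0.99725147 -0.05122703]
```

View pics/s7c.png

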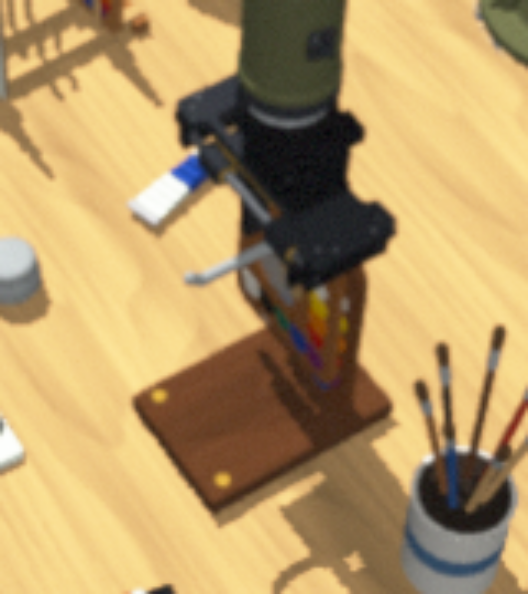

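View pics/w7.png

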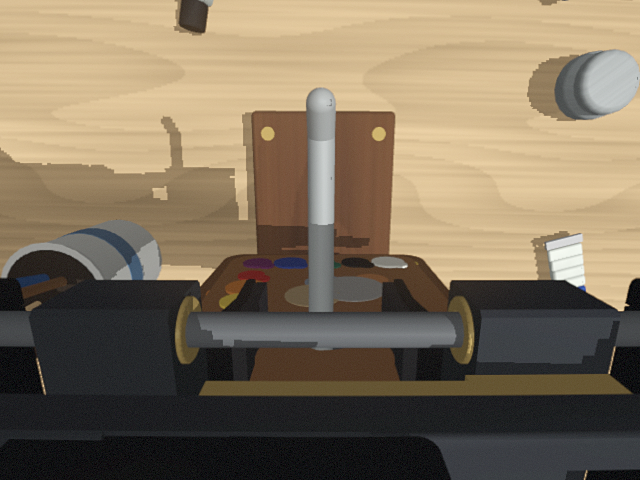

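At 6 N of contact the medium board is flat against the large one, with the rod centred. I back off, rise and go for the small palette.

Call:
servo_tool(dp=[[0,0,-0.2],[-0.3,0,-0.4],[-1,0,0],[-1,0,0],[-1,0,0]], yaw=[0,0,0,0,0])

```text
time: 15.95
position: [0.5796, 0.2454, 0.2994]
tool_rot: [2.207, 0.021, -2.215]
ft_force: [-0.1, -0.3, -0.2]
grip_width: 0.596
```

Call:
servo_tool(dp=[[-0.8,0,0],[-0.4,0.2,0],[0,0.5,0],[0,0.9,0],[0,1,0]], yaw=[0,0,0,0,-0.5], fingers=0.5)

```text
time: 16.45
position: [0.5811, 0.1788, 0.3274]
tool_rot: [2.18, 0.079, -2.187]
ft_force: [0.2, -0.6, -0.3]
grip_width: 0.502
```

```bash
python3 - <<'E'
from h import *
im,d=ctrl.get_image('scene');cv2.imwrite('pics/s8c.png',cv2.resize(im[200:380,270:430,::-1],None,fx=3.3,fy=3.3))
plan([.4535,-0.224,.215],5.5,20)
E
```

```text
t 16.5 pos [0.5824 0.1723 0.3275] az -86.06 tilt [-1.     0.005  0.003] F [ 0.8 -4.1 -0.5] g 0.5
dp [[0.23, 0.77, 0.31], [0.23, 0.74, 0.37], [0.23, 0.71, 0.43], [0.23, 0.68, 0.49], [0.23, 0.63, 0.54]] yaw [np.float64(-0.76), np.float64(-0.76), np.float64(-0.76), np.float64(-0.76), np.float64(-0.76)]
dp [[0.23, 0.59, 0.59], [0.23, 0.54, 0.63], [0.23, 0.49, 0.67], [0.23, 0.43, 0.71], [0.23, 0.38, 0.74]] yaw [np.float64(-0.76), np.float64(-0.76), np.float64(-0.76), np.float64(-0.76), np.float64(-0.76)]
dp [[0.23, 0.31, 0.77], [0.23, 0.25, 0.79], [0.23, 0.19, 0.81], [0.23, 0.12, 0.82], [0.23, 0.06, 0.83]] yaw [np.float64(-0.76), np.float64(-0.76), np.float64(-0.76), np.float64(-0.76), np.float64(-0.76)]
dp [[0.23, -0.01, 0.83], [0.23, -0.08, 0.83], [0.23, -0.14, 0.82], [0.23, -0.21, 0.81], [0.23, -0.27, 0.79]] yaw [np.float64(-0.76), np.float64(-0.76), np.float64(-0.76), np.float64(-0.76), np.float64(-0.76)]
max 0.83
```

View pics/s8c.png

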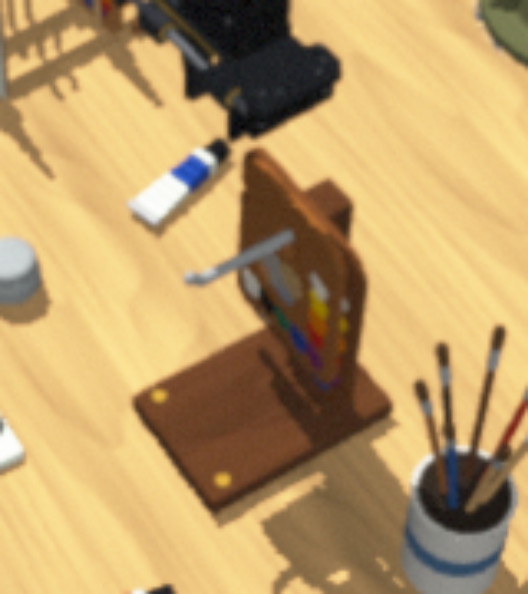

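The medium palette sits flat against the large one. Next, back to the rack.

Call:
servo_tool(dp=[[0.2,0.77,0.31],[0.2,0.74,0.37],[0.2,0.71,0.43],[0.2,0.68,0.49],[0.2,0.63,0.54]], yaw=[-0.76,-0.76,-0.76,-0.76,-0.76])

```text
time: 17.0
position: [0.5486, 0.0792, 0.3023]
tool_rot: [1.955, 0.47, -1.962]
ft_force: [0.4, -1.1, -0.5]
grip_width: 0.501
```

Call:
servo_tool(dp=[[0.2,0.59,0.59],[0.2,0.54,0.63],[0.2,0.49,0.67],[0.2,0.43,0.71],[0.2,0.38,0.74]], yaw=[-0.76,-0.76,-0.76,-0.76,-0.76])

```text
time: 17.5
position: [0.5162, -0.0193, 0.2775]
tool_rot: [1.702, 0.792, -1.708]
ft_force: [-0.5, 0.3, -0.1]
grip_width: 0.498
```

Call:
servo_tool(dp=[[0.2,0.31,0.77],[0.2,0.25,0.79],[0.2,0.19,0.81],[0.2,0.12,0.82],[0.2,0.06,0.83]], yaw=[-0.76,-0.76,-0.76,-0.76,-0.76])

```text
time: 18.0
position: [0.4836, -0.1175, 0.2525]
tool_rot: [1.428, 1.052, -1.432]
ft_force: [-0.3, -0.1, 0.0]
grip_width: 0.499
```

Call:
servo_tool(dp=[[0.2,0,0.83],[0.2,-0.08,0.83],[0.2,-0.14,0.82],[0.2,-0.21,0.81],[0.2,-0.27,0.79]], yaw=[-0.76,-0.76,-0.76,-0.76,-0.76])

```text
time: 18.5
position: [0.451, -0.2162, 0.2275]
tool_rot: [1.139, 1.255, -1.141]
ft_force: [0.0, -0.8, 0.2]
grip_width: 0.5
```

```bash
python3 - <<'E'
from h import *
im,d=ctrl.get_image('scene')
s=ctrl.get_state();im,d=ctrl.get_image('wrist');cv2.imwrite('pics/w9.png',im[:,:,::-1])
c=cam('wrist',s);v,u=np.nonzero(d>0);P=depro(np.c_[u,v],d[v,u],c)
k=(abs(P[:,0]-.456)<.02)&(P[:,2]>.152)&(P[:,2]<.17)&(P[:,1]>-.35)&(P[:,1]<-.15);Q=P[k]
a=np.polyfit(Q[:,1],Q[:,0],1);print(len(Q),np.percentile(Q,[1,50,99],axis=0).round(4),a.round(3),np.polyval(a,-.224))
plan([.4535,-0.224,.121],5.5,5)
E
```

```text
1285 [[ 0.4486 -0.3009  0.1529]
 [ 0.4554 -0.236   0.1611]
 [ 0.4648 -0.2055  0.1627]] [-0.109  0.429] 0.45378112231540274
t 18.6 pos [ 0.4498 -0.2184  0.227 ] az 4.94 tilt [-1.    -0.005 -0.001] F [-1.2  0.5 -0.3] g 0.502
dp [[0.85, 0.03, 0.05], [0.85, 0.03, 0.05], [0.85, 0.03, 0.05], [0.85, 0.03, 0.05], [0.85, 0.03, 0.05]] yaw [np.float64(-0.02), np.float64(-0.02), np.float64(-0.02), np.float64(-0.02), np.float64(-0.02)]
max 0.85
```

View pics/w9.png

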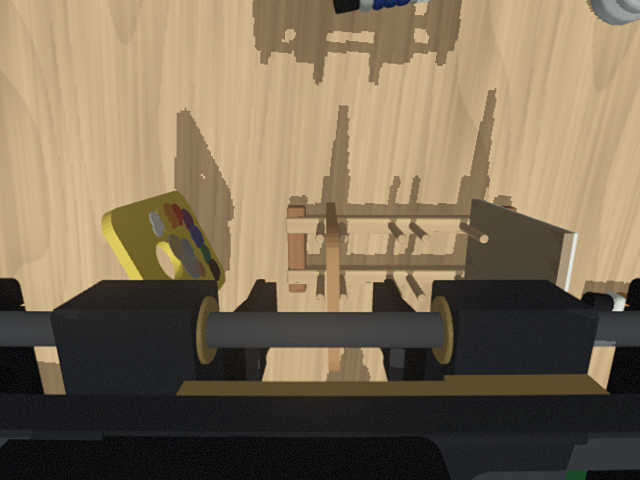

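The small palette's top edge runs from (332,205) to (335,370), about 4 mm to the +x side of the finger midline, with its top at z≈0.161. I correct while going down.

Call:
servo_tool(dp=[[0.85,0.06,0.05],[0.85,0.06,0.05],[0.85,0.04,0.05],[0.85,0,0.05],[0.85,0,0.05]], yaw=[-0.1,0,0,0,0])

```text
time: 19.1
position: [0.4571, -0.2199, 0.1216]
tool_rot: [1.135, 1.257, -1.135]
ft_force: [0.8, -0.7, 0.2]
grip_width: 0.499
```

Call:
servo_tool(dp=[[0,0,0],[0,0,0],[0,0,0],[0,0,0],[0,0,0]], yaw=[0,0,0,0,0], fingers=0)

```text
time: 19.6
position: [0.4583, -0.221, 0.124]
tool_rot: [1.133, 1.254, -1.133]
ft_force: [-0.2, 0.3, -0.1]
grip_width: 0.133
```

Call:
servo_tool(dp=[[0,0,0],[0,0,0],[0,0,0],[0,0,0],[-0.1,0,0]], yaw=[0,0,0,0,0])

```text
time: 20.1
position: [0.4569, -0.221, 0.1252]
tool_rot: [1.133, 1.257, -1.135]
ft_force: [-0.9, -0.5, -2.0]
grip_width: 0.087
```

Call:
servo_tool(dp=[[-0.4,0,0],[-0.8,0,0],[-1,0,0],[-1,0,0],[-1,0,0]], yaw=[0,0,0,0,0])

```text
time: 20.6
position: [0.4584, -0.2206, 0.2323]
tool_rot: [1.133, 1.255, -1.132]
ft_force: [0.3, -0.3, -1.0]
grip_width: 0.089
```

```bash
python3 - <<'E'
from h import *
im,d=ctrl.get_image('scene');c=cam('scene')
cv2.imwrite('pics/s10c.png',cv2.resize(im[100:340,180:420,::-1],None,fx=2.5,fy=2.5))
s=ctrl.get_state()
r=ctrl.cut_out('scene','palette_small')
for x in r[:3]:
    P=maskpts(x['region'],d,c,1);print(round(x['score'],2),np.round(x['extent']),np.percentile(P,[1,50,99],axis=0).round(4).tolist())
plan([0.48,-0.1,0.33],5.5,5)
s['position']=np.array([0.48,-0.1,0.33]);plan([.685,0.145,.31],1.0,10,s)
E
```

```text
0.58 [318. 156. 346. 195.] [[0.2945, -0.2926, 0.0075], [0.3195, -0.2482, 0.0736], [0.3458, -0.2064, 0.1433]]
0.57 [285. 144. 307. 188.] [[0.4535, -0.2981, 0.1398], [0.4626, -0.2429, 0.1848], [0.4696, -0.1983, 0.2606]]
0.2 [251. 177. 273. 232.] [[0.5904, -0.285, 0.0353], [0.5981, -0.2309, 0.1144], [0.6041, -0.1844, 0.1744]]
t 20.7 pos [ 0.4606 -0.2215  0.235 ] az 5.93 tilt [-1.     0.008  0.004] F [ 0.9 -0.9 -0.6] g 0.087
dp [[-0.76, 0.26, -0.95], [-0.76, 0.26, -0.95], [-0.76, 0.26, -0.95], [-0.76, 0.26, -0.95], [-0.76, 0.26, -0.95]] yaw [np.float64(0.01), np.float64(0.01), np.float64(0.01), np.float64(0.01), np.float64(0.01)]
max 0.95
t 20.65 pos [ 0.48 -0.1   0.33] az 5.93 tilt [-1.     0.008  0.004] F [ 0.7 -0.5  2. ] g 0.09
dp [[0.08, 0.92, -0.89], [0.08, 0.91, -0.9], [0.08, 0.9, -0.91], [0.08, 0.89, -0.91], [0.08, 0.89, -0.92]] yaw [np.float64(0.08), np.float64(0.08), np.float64(0.08), np.float64(0.08), np.float64(0.08)]
dp [[0.08, 0.88, -0.93], [0.08, 0.87, -0.94], [0.08, 0.86, -0.94], [0.08, 0.85, -0.95], [0.08, 0.84, -0.96]] yaw [np.float64(0.08), np.float64(0.08), np.float64(0.08), np.float64(0.08), np.float64(0.08)]
max 0.96
```

View pics/s10c.png

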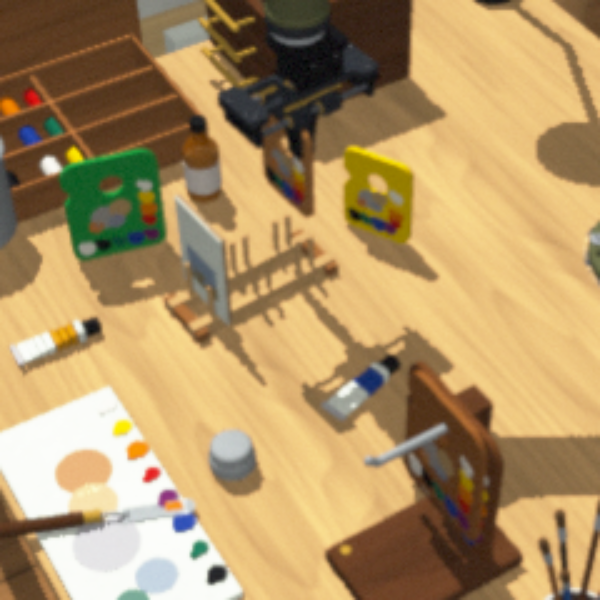

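The small palette is held clear of the rack: scene crop (288,165), grip about 7.6 mm. The medium and large palettes are still flat on the hook.

Call:
servo_tool(dp=[[-0.75,0.26,-0.95],[-0.75,0.26,-0.95],[-0.75,0.26,-0.95],[-0.75,0.26,-0.95],[-0.75,0.26,-0.95]], yaw=[0,0,0,0,0])

```text
time: 21.2
position: [0.4781, -0.0981, 0.3244]
tool_rot: [1.133, 1.257, -1.133]
ft_force: [0.1, 0.9, -0.0]
grip_width: 0.088
```

Call:
servo_tool(dp=[[0.05,0.92,-0.89],[0.05,0.91,-0.9],[0.05,0.9,-0.91],[0.05,0.89,-0.91],[0.05,0.89,-0.92]], yaw=[0.08,0.08,0.08,0.08,0.08])

```text
time: 21.7
position: [0.5813, 0.0245, 0.3172]
tool_rot: [1.164, 1.238, -1.164]
ft_force: [-0.2, -0.2, -0.4]
grip_width: 0.088
```

Call:
servo_tool(dp=[[0.05,0.88,-0.93],[0.05,0.87,-0.94],[0.05,0.86,-0.94],[0.05,0.85,-0.95],[0.05,0.84,-0.96]], yaw=[0.08,0.08,0.08,0.08,0.08])

```text
time: 22.2
position: [0.6835, 0.147, 0.3106]
tool_rot: [1.195, 1.219, -1.196]
ft_force: [-0.2, -0.5, -0.3]
grip_width: 0.09
```

```bash
python3 - <<'E'
from h import *
plan([.685,0.2745,.2495],1.0,6)
E
```

```text
t 22.2 pos [0.6835 0.147  0.3106] az 1.08 tilt [-1.    -0.001 -0.   ] F [-0.2 -0.5 -0.3] g 0.09
dp [[0.41, 0.03, -0.85], [0.41, 0.03, -0.85], [0.41, 0.03, -0.85], [0.41, 0.03, -0.85], [0.41, 0.03, -0.85]] yaw [np.float64(0.0), np.float64(0.0), np.float64(0.0), np.float64(0.0), np.float64(0.0)]
dp [[0.41, 0.03, -0.85]] yaw [np.float64(0.0)]
max 0.85
```

Call:
servo_tool(dp=[[0.4,0,-0.9],[0.5,0,-0.9],[0.5,0,-0.9],[0.5,0,-0.9],[0.4,0,-0.9]], yaw=[0,0,0,0,0])

```text
time: 22.7
position: [0.6802, 0.2594, 0.2522]
tool_rot: [1.194, 1.22, -1.196]
ft_force: [0.5, -0.6, -2.2]
grip_width: 0.085
```

Call:
servo_tool(dp=[[0.1,0,-0.4],[0,0,0],[0,0,0],[0,0,0],[0,0,0]], yaw=[0,0,0,0,0])

```text
time: 23.2
position: [0.6812, 0.2666, 0.2526]
tool_rot: [1.197, 1.216, -1.196]
ft_force: [-0.1, -0.1, -0.4]
grip_width: 0.093
```

```bash
python3 - <<'E'
from h import *
s=ctrl.get_state();print(s['position'],s['ft_force'],s['time'])
im,d=ctrl.get_image('scene');c=cam('scene')
cv2.imwrite('pics/s11c.png',cv2.resize(im[200:380,270:430,::-1],None,fx=3.3,fy=3.3))
v,u=np.nonzero(d>0);P=depro(np.c_[u,v],d[v,u],c)
k=(abs(P[:,0]-s['position'][0])<.012)&(P[:,2]>.15)&(P[:,2]<.23)&(P[:,1]>.12)&(P[:,1]<.36);Q=P[k]
print(len(Q),np.percentile(Q,[1,50,99],axis=0).round(4).tolist())
E
```

```text
[0.68122773 0.2666493  0.25258221] [-0.07562455 -0.07899836 -0.41505084] 23.2
348 [[0.673, 0.1876, 0.1531], [0.6835, 0.2492, 0.1912], [0.6861, 0.2873, 0.2293]]
```

View pics/s11c.png

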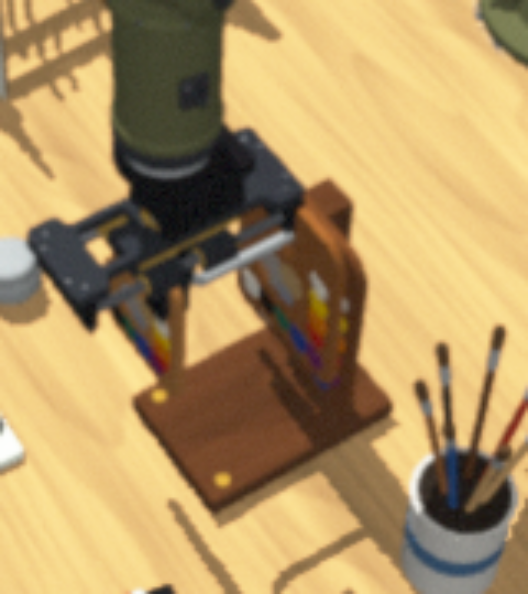

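Hole centre y≈0.239 against the hook's 0.248. I shift 9 mm sideways and 3 mm down, then creep over the tip.

Call:
servo_tool(dp=[[0.06,0,-0.2],[0.06,0,-0.16],[0,-0.1,0],[0,-0.3,0],[0,-0.3,0]], yaw=[0,0,0,0,0])

```text
time: 23.75
position: [0.662, 0.277, 0.2486]
tool_rot: [1.195, 1.218, -1.195]
ft_force: [0.9, 0.2, -0.6]
grip_width: 0.09
```

Call:
servo_tool(dp=[[0,-0.2,0],[0,-0.2,0],[0,-0.2,0],[0,-0.2,0],[0,-0.2,0]], yaw=[0,0,0,0,0])

```text
time: 24.25
position: [0.6373, 0.2764, 0.2488]
tool_rot: [1.195, 1.218, -1.195]
ft_force: [-0.4, -1.6, -1.1]
grip_width: 0.087
```

Call:
servo_tool(dp=[[0,-0.2,0],[0,-0.2,0],[0,0,0],[0,0,0],[0,0,0]], yaw=[0,0,0,0,0])

```text
time: 24.75
position: [0.6279, 0.2761, 0.2487]
tool_rot: [1.195, 1.218, -1.195]
ft_force: [1.1, 0.2, -0.5]
grip_width: 0.086
```

```bash
python3 - <<'E'
from h import *
s=ctrl.get_state();print(s['position'],s['ft_force'],s['torque'],s['time'])
im,d=ctrl.get_image('scene')
cv2.imwrite('pics/s12c.png',cv2.resize(im[200:380,270:430,::-1],None,fx=3.3,fy=3.3))
E
```

```text
[0.6279361  0.27613447 0.24866944] [ 1.10004047  0.24302389 -0.51817205] [-0.05474    -0.1401572   0.00883902] 24.75
```

View pics/s12c.png

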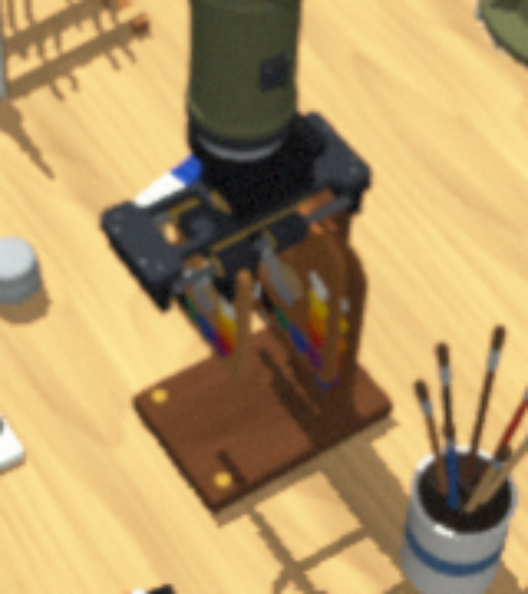

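No contact, and the tip shows in front of the small board. Same release as before, at x≈0.597.

Call:
servo_tool(dp=[[0,-0.3,0],[0,-0.4,0],[0.1,-0.4,0],[0.2,-0.15,0],[0.1,0,0]], yaw=[0,0,0,0,0])

```text
time: 25.3
position: [0.5954, 0.2758, 0.2385]
tool_rot: [1.194, 1.218, -1.195]
ft_force: [0.0, 0.3, 0.8]
grip_width: 0.088
```

Call:
servo_tool(dp=[[0.05,0,0],[0.05,0,0],[0.05,0,0],[0.05,0,0],[0,0,0]], yaw=[0,0,0,0,0])

```text
time: 25.8
position: [0.5968, 0.2758, 0.2342]
tool_rot: [1.196, 1.218, -1.194]
ft_force: [0.3, -0.0, 1.4]
grip_width: 0.089
```

Call:
servo_tool(dp=[[0.02,0,0],[0,0,0],[0,0,0],[0,0,0],[0,0,0]], yaw=[0,0,0,0,0], fingers=0.25)

```text
time: 26.3
position: [0.5965, 0.2757, 0.2332]
tool_rot: [1.195, 1.218, -1.195]
ft_force: [-0.3, -0.1, 0.5]
grip_width: 0.248
```

Call:
servo_tool(dp=[[-0.2,0,0],[-0.5,0,0],[-0.8,0,0],[-1,0,0],[-1,0,0]], yaw=[0,0,0,0,0])

```text
time: 26.8
position: [0.5965, 0.2757, 0.3229]
tool_rot: [1.196, 1.218, -1.194]
ft_force: [0.1, 0.8, 0.0]
grip_width: 0.252
```

```bash
python3 - <<'E'
from h import *
im,d=ctrl.get_image('scene')
cv2.imwrite('pics/s13c.png',cv2.resize(im[200:380,270:430,::-1],None,fx=3.3,fy=3.3))
s=ctrl.get_state();im,d=ctrl.get_image('wrist');cv2.imwrite('pics/w13.png',im[:,:,::-1])
plan([.632,0.2465,.325],-89,15)
E
```

```text
t 26.9 pos [0.5979 0.2769 0.3264] az 1.09 tilt [-1.     0.007 -0.004] F [-0.7  0.1  1. ] g 0.252
dp [[0.0, 0.09, 0.08], [0.0, 0.1, 0.07], [0.0, 0.1, 0.06], [0.0, 0.11, 0.05], [0.0, 0.12, 0.04]] yaw [np.float64(1.0), np.float64(1.0), np.float64(1.0), np.float64(1.0), np.float64(1.0)]
dp [[0.0, 0.12, 0.03], [0.0, 0.12, 0.01], [0.0, 0.12, 0.0], [0.0, 0.12, -0.01], [0.0, 0.12, -0.02]] yaw [np.float64(1.0), np.float64(1.0), np.float64(1.0), np.float64(1.0), np.float64(1.0)]
dp [[0.0, 0.12, -0.04], [0.0, 0.11, -0.05], [0.0, 0.11, -0.06], [0.0, 0.1, -0.07], [0.0, 0.09, -0.08]] yaw [np.float64(1.0), np.float64(1.0), np.float64(1.0), np.float64(1.0), np.float64(1.0)]
max 0.12
```

View pics/s13c.png

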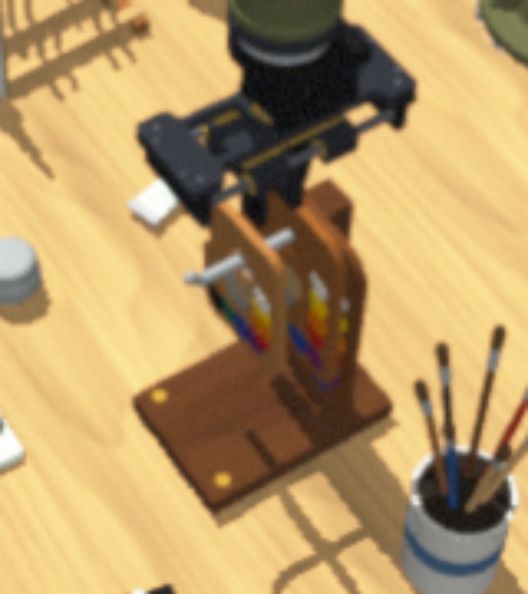

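View pics/w13.png

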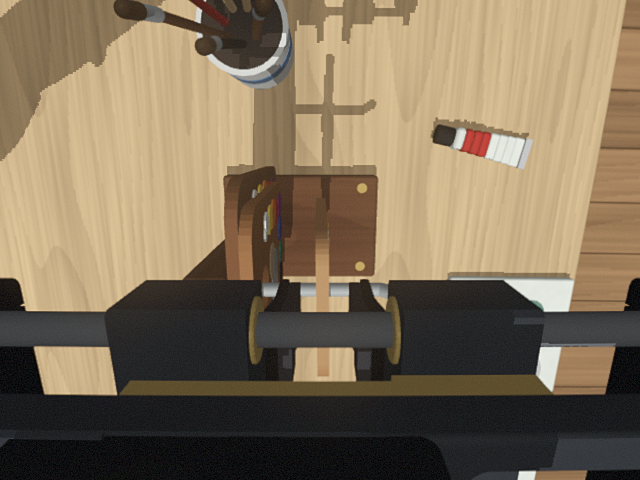

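The small palette hangs freely on the rod. I turn and push as before.

Call:
servo_tool(dp=[[0,0.09,0.08],[0,0.1,0.07],[0,0.1,0.06],[0,0.11,0.05],[0,0.12,0.04]], yaw=[1,1,1,1,1], fingers=0.6)

```text
time: 27.4
position: [0.6079, 0.2657, 0.3207]
tool_rot: [1.573, 0.924, -1.573]
ft_force: [-0.7, -0.7, -0.3]
grip_width: 0.573
```

Call:
servo_tool(dp=[[0,0.12,0.03],[0,0.12,0.01],[0,0.12,0],[0,0.12,-0.01],[0,0.12,-0.02]], yaw=[1,1,1,1,1])

```text
time: 27.9
position: [0.6192, 0.2556, 0.3206]
tool_rot: [1.917, 0.529, -1.918]
ft_force: [-0.6, 0.5, 0.0]
grip_width: 0.603
```

Call:
servo_tool(dp=[[0,0.12,-0.04],[0,0.11,-0.05],[0,0.11,-0.06],[0,0.1,-0.07],[0,0.09,-0.08]], yaw=[1,1,1,1,1])

```text
time: 28.4
position: [0.6307, 0.2454, 0.3207]
tool_rot: [2.214, 0.016, -2.214]
ft_force: [-0.0, 0.0, -0.4]
grip_width: 0.6
```

```bash
python3 - <<'E'
from h import *
plan([.632,0.2465,.217],-89,5)
im,d=ctrl.get_image('wrist');cv2.imwrite('pics/w14.png',im[:,:,::-1])
E
```

```text
t 28.4 pos [0.6307 0.2454 0.3207] az -89.15 tilt [-1.  0.  0.] F [-0.   0.  -0.4] g 0.6
dp [[0.83, -0.01, -0.01], [0.83, -0.01, -0.01], [0.83, -0.01, -0.01], [0.83, -0.01, -0.01], [0.83, -0.01, -0.01]] yaw [np.float64(-0.0), np.float64(-0.0), np.float64(-0.0), np.float64(-0.0), np.float64(-0.0)]
max 0.83
```

View pics/w14.png

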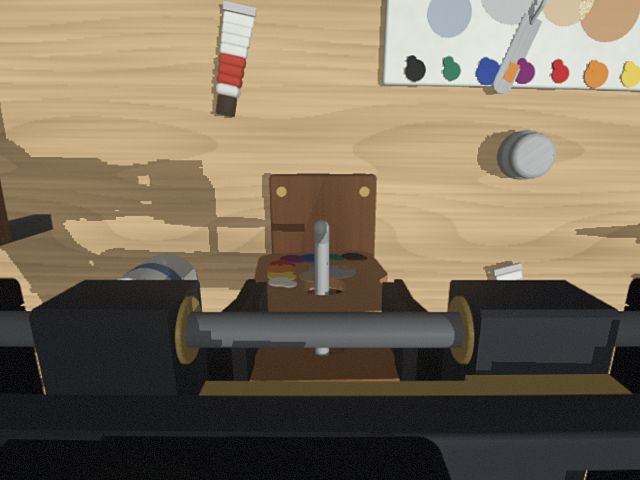

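Call:
servo_tool(dp=[[0.8,0,0],[0.8,0,0],[0.85,0,0],[0.85,0,0],[0.8,0,0.1]], yaw=[0,0,0,0,0])

```text
time: 28.95
position: [0.6281, 0.2453, 0.2171]
tool_rot: [2.21, 0.023, -2.211]
ft_force: [-0.8, -0.5, -0.0]
grip_width: 0.597
```

Call:
servo_tool(dp=[[0,0,0.3],[0,0,0.3],[0,0,0.3],[0,0,0.3],[0,0,0.2]], yaw=[0,0,0,0,0])

```text
time: 29.45
position: [0.5932, 0.2453, 0.2199]
tool_rot: [2.215, 0.023, -2.209]
ft_force: [1.4, 0.3, -0.2]
grip_width: 0.602
```

Call:
servo_tool(dp=[[0,0,0.2],[0,0,0.15],[0,0,0.1],[0,0,0.1],[0,0,0.08]], yaw=[0,0,0,0,0])

```text
time: 29.95
position: [0.5775, 0.2444, 0.2182]
tool_rot: [2.212, 0.021, -2.212]
ft_force: [0.9, -0.2, 1.0]
grip_width: 0.599
```

Call:
servo_tool(dp=[[0,0,0.06],[0,0,0.06],[0,0,0.06],[0,0,0],[0,0,0]], yaw=[0,0,0,0,0])

```text
time: 30.45
position: [0.5745, 0.2444, 0.2183]
tool_rot: [2.216, 0.021, -2.209]
ft_force: [6.2, 1.0, -1.5]
grip_width: 0.601
```

Call:
servo_tool(dp=[[0,0,0.04],[0,0,0.02],[0,0,0],[0,0,0],[0,0,0]], yaw=[0,0,0,0,0])

```text
time: 30.95
position: [0.5746, 0.2444, 0.2184]
tool_rot: [2.22, 0.021, -2.207]
ft_force: [8.8, 3.1, -2.4]
grip_width: 0.603
```

Call:
servo_tool(dp=[[0,0,-0.1],[0,0,-0.2],[0,0,-0.3],[0,0,-0.3],[-0.4,0,0]], yaw=[0,0,0,0,0])

```text
time: 31.45
position: [0.5941, 0.2438, 0.2265]
tool_rot: [2.208, 0.018, -2.215]
ft_force: [0.2, 0.1, -0.1]
grip_width: 0.599
```

Call:
servo_tool(dp=[[-0.8,0,0],[-1,0,0],[-1,0,0],[-1,0,0],[-0.8,0,0]], yaw=[0,0,0,0,0])

```text
time: 31.95
position: [0.5941, 0.245, 0.3459]
tool_rot: [2.214, 0.022, -2.21]
ft_force: [0.4, 0.7, -0.4]
grip_width: 0.603
```

Call:
servo_tool(dp=[[0,0.5,0],[0,1,0],[0,1,0],[0,1,0],[0,1,0]], yaw=[0,0,0,0,0])

```text
time: 32.45
position: [0.5956, 0.1301, 0.3424]
tool_rot: [2.21, 0.019, -2.214]
ft_force: [-0.3, -0.7, -0.3]
grip_width: 0.599
```

Call:
servo_tool(dp=[[0,1,0.5],[0,1,0.5],[0,1,0.5],[0,0.5,0],[0,0,0]], yaw=[0,0,0,0,0])

```text
time: 32.95
position: [0.5603, 0.0411, 0.343]
tool_rot: [2.213, 0.015, -2.214]
ft_force: [-0.3, -0.5, -0.7]
grip_width: 0.599
```

```bash
python3 - <<'E'
from h import *
P0={}
for n in ('scene','top'):
    im,d=ctrl.get_image(n);np.save(f'pics/{n}15_d.npy',d);cv2.imwrite(f'pics/{n}15.png',im[:,:,::-1])
    if n=='scene': cv2.imwrite('pics/s15c.png',cv2.resize(im[200:380,270:430,::-1],None,fx=3.3,fy=3.3,interpolation=cv2.INTER_CUBIC))
    else: cv2.imwrite('pics/t15c.png',cv2.resize(im[130:290,130:330,::-1],None,fx=4,fy=4,interpolation=cv2.INTER_CUBIC)[:600,:800])
d=np.load('pics/scene15_d.npy');c=cam('scene')
for l in ('palette_small','palette_medium','palette_large'):
    for x in ctrl.cut_out('scene',l)[:3]:
        P=maskpts(x['region'],d,c,1);k=(P[:,2]>.05)&(P[:,0]>.53)&(P[:,0]<.6)&(P[:,1]>.1);P=P[k]
        if len(P)<100: continue
        m=np.median(P,0);a=np.linalg.lstsq(np.c_[P[:,1:]-[.247,.2],np.ones(len(P))],P[:,0],rcond=None)[0]
        print(l,round(x['score'],2),np.round(x['extent']),len(P),'x(y,z) slopes',a.round(4),np.percentile(P,[1,99],axis=0).round(4).tolist())
s=ctrl.get_state();print(s['time'],s['position'],s['ft_force'])
E
```

```text
palette_small 0.97 [343. 254. 371. 306.] 730 x(y,z) slopes [-0.0303 -0.0086  0.5613] [[0.5524, 0.2006, 0.1407], [0.5647, 0.301, 0.273]]
palette_medium 0.96 [346. 249. 374. 316.] 131 x(y,z) slopes [-0.0269  0.0018  0.5526] [[0.5477, 0.1858, 0.113], [0.5555, 0.3122, 0.2719]]
palette_large 0.94 [342. 248. 386. 323.] 274 x(y,z) slopes [-0.0272  0.0023  0.5446] [[0.5359, 0.1852, 0.073], [0.5478, 0.3272, 0.2727]]
33.2 [0.56053936 0.04589104 0.34287906] [0.47814324 0.17342142 0.01363601]
```

View pics/s15c.png

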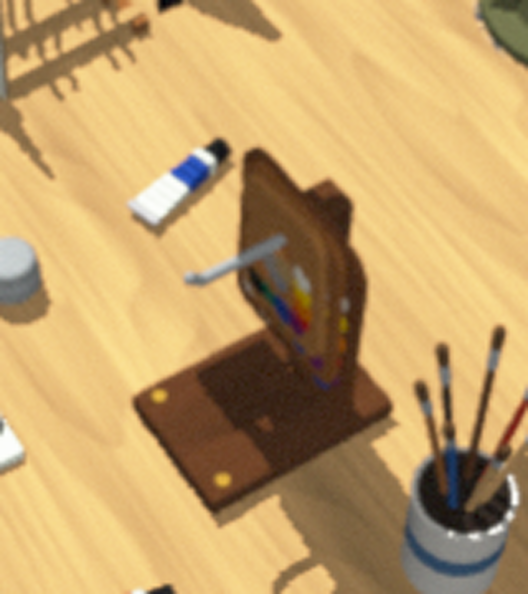

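View pics/t15c.png

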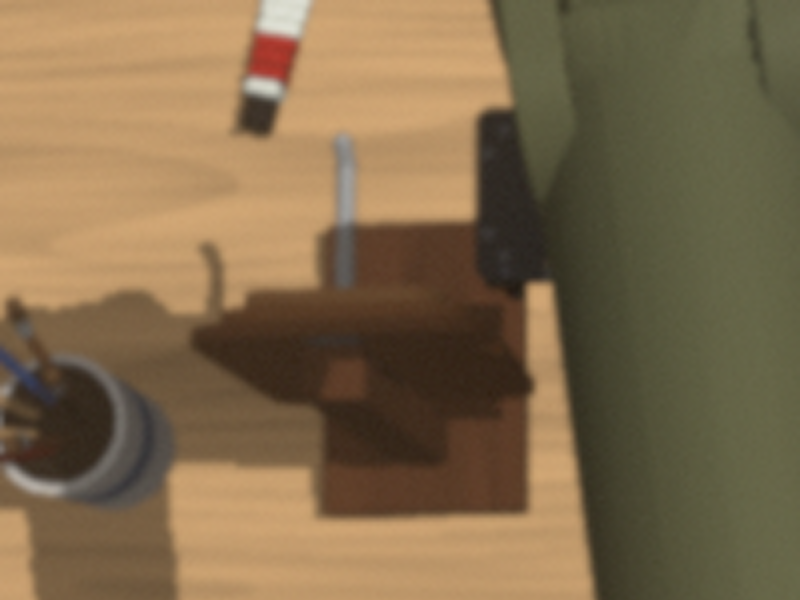

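View pics/scene15.png

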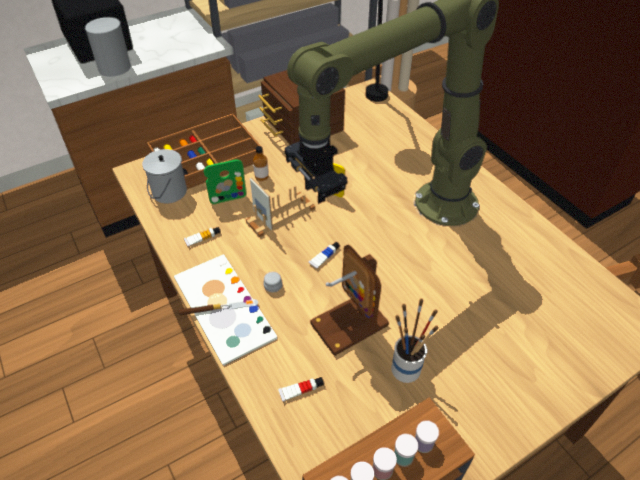

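```bash
python3 - <<'E'
from h import *
d=np.load('pics/top15_d.npy');c=cam('top');v,u=np.nonzero(d>0);P=depro(np.c_[u,v],d[v,u],c)
for lo,hi in ((.537,.546),(.546,.553),(.553,.563)):
    k=(P[:,0]>lo)&(P[:,0]<hi)&(P[:,2]>.258)&(P[:,2]<.28)&(P[:,1]>.15)&(P[:,1]<.34);Q=P[k]
    print(lo,len(Q),'z vs y',np.polyfit(Q[:,1]-.247,Q[:,2],1).round(4),Q[:,1].min().round(3),Q[:,1].max().round(3))
a=cv2.imread('pics/scene0.png').astype(int);b=cv2.imread('pics/scene15.png').astype(int)
for n,(x0,y0,x1,y1) in dict(panel=(250,176,264,232),jar=(395,338,428,382),cup=(263,272,284,294),tube=(308,242,342,270),bottle=(253,146,268,170),green=(203,158,247,206)).items():
    print(n,np.abs(a-b)[y0:y1,x0:x1].max(2).mean().round(1), (np.abs(a-b)[y0:y1,x0:x1].max(2)>60).mean().round(3))
E
```

```text
0.537 287 z vs y [0.004  0.2676] 0.171 0.322
0.546 209 z vs y [0.0297 0.2695] 0.171 0.317
0.553 243 z vs y [0.0571 0.2696] 0.179 0.305
panel 4.6 0.0
jar 18.5 0.124
cup 4.9 0.0
tube 5.1 0.0
bottle 6.5 0.017
green 5.2 0.0
```

```bash
python3 - <<'E'
from h import *
d=np.load('pics/scene15_d.npy');c=cam('scene');im=cv2.imread('pics/scene15.png')
v,u=np.mgrid[240:330,330:395];v=v.ravel();u=u.ravel();z=d[v,u];P=depro(np.c_[u,v],z,c)
# small face points
a=np.array([-.0303,-.0086,.5613]);r=P[:,0]-(a[0]*(P[:,1]-.247)+a[1]*(P[:,2]-.2)+a[2])
k=(abs(r)<.0035)&(P[:,2]>.1);Q=P[k]
for y in np.arange(.19,.31,.01):
    s=Q[(Q[:,1]>=y)&(Q[:,1]<y+.01)]
    if len(s): print(round(y,2),len(s),s[:,2].min().round(4),s[:,2].max().round(4))
big=cv2.resize(im[240:330,325:400],None,fx=7,fy=6.6,interpolation=cv2.INTER_CUBIC);cv2.imwrite('pics/s15d.png',big)
E
```

```text
0.19 34 0.1493 0.2667
0.2 64 0.1286 0.2702
0.21 67 0.1303 0.2713
0.22 69 0.1309 0.2724
0.23 61 0.1289 0.2732
0.24 79 0.1323 0.2737
0.25 77 0.1337 0.2731
0.26 77 0.1313 0.2752
0.27 78 0.1369 0.277
0.28 84 0.1346 0.2767
0.29 90 0.1339 0.2703
0.3 14 0.1509 0.2089
```

View pics/s15d.png

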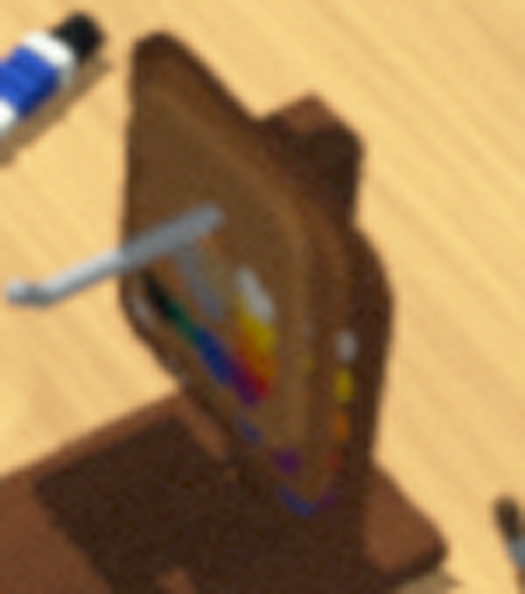

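Pushed to 8.8 N, the fronts sit at x = 0.545, 0.553 and 0.561, so the boards are flat and 8 mm apart. The small palette, though, is rolled in-plane by about 3–4° with its +y side high, and the medium by about 1.7°; rod friction is holding them there. I'll level both by pressing the two finger tips symmetrically and gently on their top edges.

Call:
servo_tool(dp=[[0,-0.8,0.05],[0,-1,0.05],[0,-1,0.05],[0,-1,0.05],[0,-1,0.04]], yaw=[0,0,0,0,0])

```text
time: 33.7
position: [0.5518, 0.1664, 0.343]
tool_rot: [2.211, 0.024, -2.211]
ft_force: [-0.3, -0.5, -0.0]
grip_width: 0.6
```

Call:
servo_tool(dp=[[0.2,-1,0],[0.4,-1,0],[0.4,-0.8,0],[0.4,-0.4,0],[0.2,0,0]], yaw=[0,0,0,0,0])

```text
time: 34.2
position: [0.5494, 0.2462, 0.3017]
tool_rot: [2.207, 0.026, -2.212]
ft_force: [0.6, 0.1, -0.0]
grip_width: 0.605
```

```bash
python3 - <<'E'
from h import *
im,d=ctrl.get_image('scene');s=ctrl.get_state();im,d=ctrl.get_image('wrist');cv2.imwrite('pics/w16.png',im[:,:,::-1])
plan([.5545,.2475,.28],-89,5)
E
```

```text
t 34.3 pos [0.5504 0.2431 0.3021] az -88.92 tilt [-1.     0.002  0.002] F [ 1.4 -1.5  0.7] g 0.603
dp [[0.18, -0.04, -0.03], [0.18, -0.04, -0.03], [0.18, -0.04, -0.03], [0.18, -0.04, -0.03], [0.18, -0.04, -0.03]] yaw [np.float64(0.0), np.float64(0.0), np.float64(0.0), np.float64(0.0), np.float64(0.0)]
max 0.18
```

View pics/w16.png

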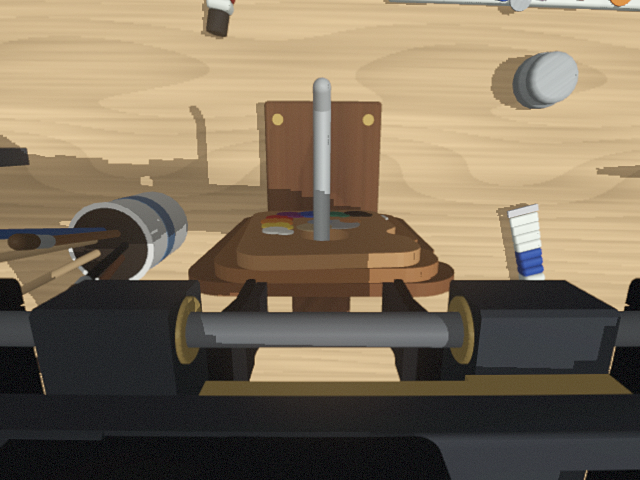

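Call:
servo_tool(dp=[[0.2,0,-0.1],[0.2,0,-0.08],[0.2,0,0],[0.2,0,0],[0.1,0,0]], yaw=[0,0,0,0,0])

```text
time: 34.8
position: [0.5548, 0.2437, 0.28]
tool_rot: [2.211, 0.02, -2.213]
ft_force: [-0.3, -0.5, 0.5]
grip_width: 0.598
```

Call:
servo_tool(dp=[[0.06,0,0],[0.06,0,0],[0.06,0,0],[0.06,0,0],[0,0,0]], yaw=[0,0,0,0,0])

```text
time: 35.3
position: [0.555, 0.244, 0.2746]
tool_rot: [2.211, 0.021, -2.212]
ft_force: [-0.4, 0.0, -0.4]
grip_width: 0.603
```

Call:
servo_tool(dp=[[0.04,0,0],[0.04,0,0],[0.04,0,0],[0,0,0],[0,0,0]], yaw=[0,0,0,0,0])

```text
time: 35.8
position: [0.555, 0.2441, 0.2718]
tool_rot: [2.212, 0.021, -2.212]
ft_force: [-0.8, -0.5, -0.4]
grip_width: 0.597
```

Call:
servo_tool(dp=[[0.02,0,0],[0.02,0,0],[0,0,0],[0,0,0],[0,0,0]], yaw=[0,0,0,0,0])

```text
time: 36.3
position: [0.5551, 0.2446, 0.2712]
tool_rot: [2.213, 0.023, -2.211]
ft_force: [-0.3, 1.3, 2.2]
grip_width: 0.599
```

Call:
servo_tool(dp=[[0.02,0,0],[0.01,0,0],[0,0,0],[0,0,0],[0,0,0]], yaw=[0,0,0,0,0])

```text
time: 36.8
position: [0.5551, 0.2449, 0.2706]
tool_rot: [2.213, 0.023, -2.211]
ft_force: [-0.3, 3.6, 5.2]
grip_width: 0.606
```

```bash
python3 - <<'E'
from h import *
s=ctrl.get_state();print(s['position'],s['ft_force'],s['torque']);im,d=ctrl.get_image('wrist');cv2.imwrite('pics/w17.png',im[:,:,::-1])
E
```

```text
[0.55514456 0.24494576 0.27064768] [-0.27030923  3.56953519  5.21735033] [1.03400853 0.01447963 0.04521299]
```

View pics/w17.png

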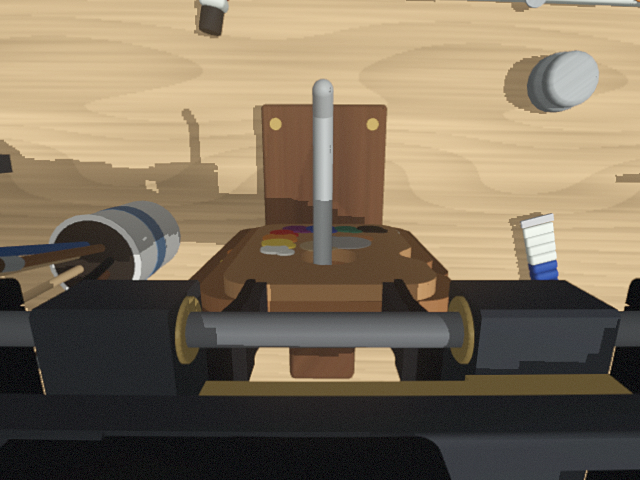

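Call:
servo_tool(dp=[[0,-0.04,0],[0.01,-0.04,0],[0.01,-0.02,0],[0,0,0],[0,0,0]], yaw=[0,0,0,0,0])

```text
time: 37.35
position: [0.5552, 0.2455, 0.2704]
tool_rot: [2.212, 0.018, -2.211]
ft_force: [-1.9, -0.6, 6.9]
grip_width: 0.598
```

```bash
python3 - <<'E'
from h import *
im,d=ctrl.get_image('scene');c=cam('scene');print(ctrl.get_state()['ft_force'])
v,u=np.mgrid[240:330,330:395];v=v.ravel();u=u.ravel();z=d[v,u];P=depro(np.c_[u,v],z,c)
a=np.array([-.0303,-.0086,.5613]);r=P[:,0]-(a[0]*(P[:,1]-.247)+a[1]*(P[:,2]-.2)+a[2])
k=(abs(r)<.0035)&(P[:,2]>.1)&(P[:,2]<.285);Q=P[k]
for y in np.arange(.19,.31,.01):
    s=Q[(Q[:,1]>=y)&(Q[:,1]<y+.01)]
    if len(s): print(round(y,2),len(s),s[:,2].min().round(4),s[:,2].max().round(4))
E
```

```text
[-1.89130602  0.8769209   7.53650386]
0.19 49 0.1375 0.2682
0.2 63 0.1327 0.2721
0.21 71 0.1399 0.2846
0.22 74 0.1293 0.2823
0.23 60 0.1309 0.2741
0.24 68 0.1279 0.2734
0.25 74 0.1345 0.2753
0.26 81 0.129 0.2761
0.27 84 0.1321 0.2842
0.28 86 0.1361 0.2811
0.29 65 0.1484 0.2669
```

Fz is about 7 N and Fy about 0, so both tips bear evenly. I lift straight off and re-measure.

Call:
servo_tool(dp=[[-0.05,0,0],[-0.1,0,0],[-0.2,0,0],[-0.4,0,0],[-0.6,0,0]], yaw=[0,0,0,0,0])

```text
time: 37.9
position: [0.5547, 0.2459, 0.3032]
tool_rot: [2.209, 0.019, -2.213]
ft_force: [-0.4, -0.7, 0.7]
grip_width: 0.604
```

```bash
cat > roll.py <<'E'
from h import *
im,d=ctrl.get_image('scene');c=cam('scene')
cv2.imwrite('pics/sroll.png',cv2.resize(im[240:330,325:400,::-1],None,fx=7,fy=6.6,interpolation=cv2.INTER_CUBIC))
v,u=np.mgrid[240:330,330:395];v=v.ravel();u=u.ravel();z=d[v,u];P=depro(np.c_[u,v],z,c)
a=np.array([-.0303,-.0086,.5613]);r=P[:,0]-(a[0]*(P[:,1]-.247)+a[1]*(P[:,2]-.2)+a[2])
k=(abs(r)<.0035)&(P[:,2]>.1)&(P[:,2]<.285);Q=P[k];T=[];B=[]
for y in np.arange(.2025,.29,.005):
    s=Q[abs(Q[:,1]-y)<.004]
    T.append((y,s[:,2].max()));B.append((y,s[:,2].min()))
T=np.array(T);B=np.array(B);print('top slope',np.polyfit(*T.T,1).round(3),'bottom slope',np.polyfit(*B.T,1).round(3));print(T[::2].round(4).tolist())
s=Q[(Q[:,2]>.15)&(Q[:,2]<.26)]
E_=[]
for zz in np.arange(.155,.255,.005):
    q=s[abs(s[:,2]-zz)<.004]; E_.append((zz,q[:,1].min(),q[:,1].max()))
E_=np.array(E_);print('side slopes dy/dz',np.polyfit(E_[:,0],E_[:,1],1)[0].round(3),np.polyfit(E_[:,0],E_[:,2],1)[0].round(3))
E
python3 roll.py; python3 - <<'E'
from h import *
s=ctrl.get_state();im,d=ctrl.get_image('wrist');cv2.imwrite('pics/w18.png',im[:,:,::-1]);print(s['time'],s['position'],s['ft_force'])
E
```

```text
top slope [0.063 0.257] bottom slope [0.053 0.12 ]
[[0.2025, 0.269], [0.2125, 0.2714], [0.2225, 0.2713], [0.2325, 0.2693], [0.2425, 0.2718], [0.2525, 0.2742], [0.2625, 0.2768], [0.2725, 0.274], [0.2825, 0.2734]]
side slopes dy/dz -0.093 -0.004
37.95 [0.55593214 0.24674265 0.30703279] [1.59897776 0.74419986 3.09152175]
```

View pics/w18.png

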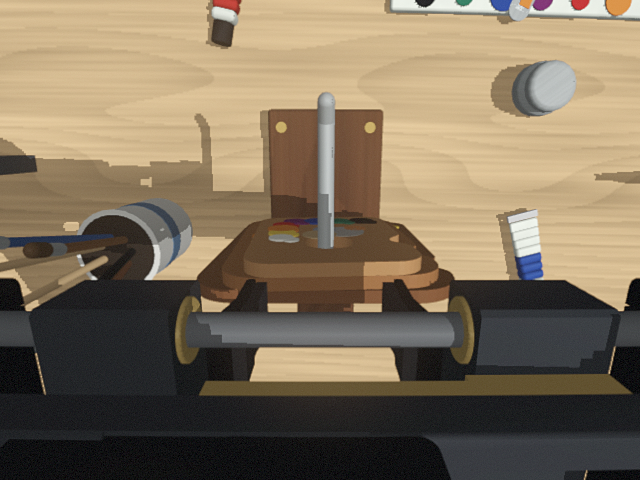

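View pics/sroll.png

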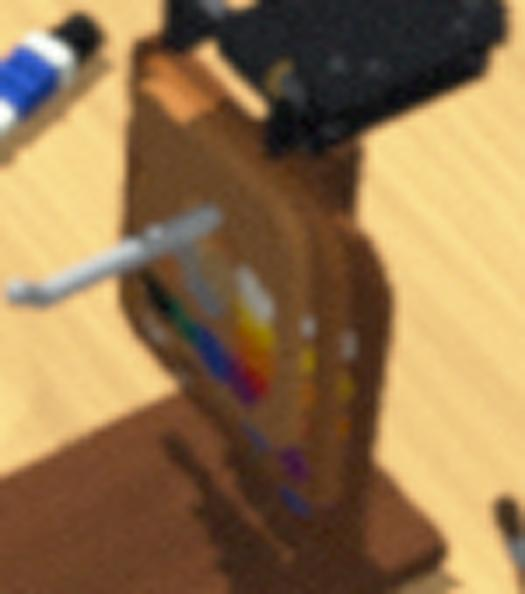

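```bash
cat > wroll.py <<'E'
from h import *
im0,_=ctrl.get_image('top')
s=ctrl.get_state();im,d=ctrl.get_image('wrist');c=cam('wrist',s);cv2.imwrite('pics/wroll.png',im[:,:,::-1])
print(s['time'],s['position'].round(4))
v,u=np.nonzero(d>0);k=(u>180)&(u<470)&(v>150)&(v<300);v=v[k];u=u[k];P=depro(np.c_[u,v],d[v,u],c)
n=np.array([np.cos(np.radians(1.2)),np.sin(np.radians(1.2))]);X=(P[:,:2]-[0,.247])@n
k=(P[:,2]>.255)&(P[:,2]<.29)&(X>.53)&(X<.575)&(P[:,1]>.15)&(P[:,1]<.34)
h,e=np.histogram(X[k],bins=np.arange(.53,.576,.002));print(dict(zip(e.round(3).tolist(),h.tolist())))
np.savez('wr.npz',P=P,X=X,u=u,v=v)
E
python3 wroll.py
python3 - <<'E'
import numpy as np
z=np.load('wr.npz');P=z['P'];X=z['X']
for lo,hi in ((.538,.543),(.546,.551),(.554,.559),(.556,.561)):
    k=(X>lo)&(X<hi)&(P[:,2]>.26)&(P[:,2]<.285)&(abs(P[:,1]-.247)<.04);Q=P[k]
    if len(Q)>10: print(lo,len(Q),np.polyfit(Q[:,1]-.247,Q[:,2],1).round(4))
    k=(X>lo)&(X<hi)&(P[:,2]>.245)&(P[:,2]<.285)&(abs(P[:,1]-.247)<.09);Q=P[k]
    if len(Q): print('   y ext',np.percentile(Q[:,1],[.5,99.5]).round(4))
# small face left/right edges by z
k=(X>.557)&(X<.567)&(P[:,2]>.2)&(P[:,2]<.262)
Q=P[k]
for zz in np.arange(.2,.262,.01):
    q=Q[abs(Q[:,2]-zz)<.005]
    if len(q): print(zz.round(3),len(q),q[:,1].min().round(4),q[:,1].max().round(4))
E
```

```text
38.05 [0.5557 0.247  0.3052]
{0.53: 0, 0.532: 0, 0.534: 0, 0.536: 0, 0.538: 22, 0.54: 216, 0.542: 612, 0.544: 642, 0.546: 956, 0.548: 565, 0.55: 583, 0.552: 688, 0.554: 955, 0.556: 634, 0.558: 612, 0.56: 616, 0.562: 1633, 0.564: 0, 0.566: 0, 0.568: 0, 0.57: 0, 0.572: 0}
0.538 281 [-0.0069  0.2711]
   y ext [0.1751 0.3173]
0.546 975 [0.0329 0.2714]
   y ext [0.1674 0.3227]
0.554 1251 [0.033  0.2713]
   y ext [0.1777 0.3065]
0.556 1278 [0.0325 0.2713]
   y ext [0.1906 0.2914]
0.2 196 0.1914 0.2955
0.21 641 0.1928 0.2955
0.22 436 0.1986 0.2948
0.23 430 0.1893 0.2947
0.24 741 0.1893 0.2942
0.25 779 0.1886 0.2935
0.26 645 0.1891 0.2929
```

The wrist-depth roll is now about 1.9° for the small, 1.9° for the medium and 0° for the large. That is better, but I'll press once more, slightly deeper.

Call:
servo_tool(dp=[[0.3,0,0],[0.4,0,0],[0.4,0,0],[0.15,0,0],[0.06,0,0]], yaw=[0,0,0,0,0])

```text
time: 38.6
position: [0.5544, 0.2468, 0.2703]
tool_rot: [2.21, 0.022, -2.213]
ft_force: [-2.1, -0.3, 6.9]
grip_width: 0.6
```

Call:
servo_tool(dp=[[0.04,0,0],[0.04,0,0],[0.03,0,0],[0.02,0,0],[0,0,0]], yaw=[0,0,0,0,0])

```text
time: 39.1
position: [0.5546, 0.2468, 0.2702]
tool_rot: [2.214, 0.022, -2.21]
ft_force: [-5.1, -1.6, 11.7]
grip_width: 0.599
```

Call:
servo_tool(dp=[[-0.05,0,0],[-0.1,0,0],[-0.3,0,0],[-0.8,0,0],[-1,0,0]], yaw=[0,0,0,0,0])

```text
time: 39.6
position: [0.5546, 0.2459, 0.3228]
tool_rot: [2.208, 0.019, -2.214]
ft_force: [0.4, -0.2, 0.2]
grip_width: 0.597
```

Call:
servo_tool(dp=[[-0.2,0.6,0],[0,1,0],[0,1,0],[0,1,0],[0,1,0]], yaw=[0,0,0,0,0])

```text
time: 40.1
position: [0.5569, 0.1289, 0.3275]
tool_rot: [2.211, 0.019, -2.213]
ft_force: [-0.2, 0.5, 0.2]
grip_width: 0.6
```

Call:
servo_tool(dp=[[0,1,0.5],[0,1,0.5],[0,1,0.5],[0,0.5,0],[0,0,0]], yaw=[0,0,0,0,0])

```text
time: 40.6
position: [0.5215, 0.0403, 0.3281]
tool_rot: [2.214, 0.015, -2.214]
ft_force: [-0.7, 0.2, -0.6]
grip_width: 0.599
```

```bash
python3 roll.py; python3 - <<'E'
from h import *
im,d=ctrl.get_image('top');c=cam('top');v,u=np.nonzero(d>0);P=depro(np.c_[u,v],d[v,u],c)
cv2.imwrite('pics/t20c.png',cv2.resize(im[170:260,160:280,::-1],None,fx=6.5,fy=6.5,interpolation=cv2.INTER_CUBIC))
for lo,hi in ((.537,.546),(.546,.553),(.553,.563)):
    k=(P[:,0]>lo)&(P[:,0]<hi)&(P[:,2]>.255)&(P[:,2]<.285)&(abs(P[:,1]-.247)<.042);Q=P[k]
    print(lo,len(Q),'z vs y',np.polyfit(Q[:,1]-.247,Q[:,2],1).round(4))
print(ctrl.get_state()['time'])
E
```

```text
top slope [0.023 0.268] bottom slope [0.049 0.12 ]
[[0.2025, 0.2727], [0.2125, 0.2715], [0.2225, 0.2743], [0.2325, 0.2719], [0.2425, 0.2734], [0.2525, 0.2711], [0.2625, 0.2736], [0.2725, 0.2746], [0.2825, 0.2743]]
side slopes dy/dz -0.084 -0.03
0.537 188 z vs y [0.0354 0.2679]
0.546 134 z vs y [0.0172 0.2701]
0.553 184 z vs y [0.0295 0.2702]
40.7
```

View pics/sroll.png

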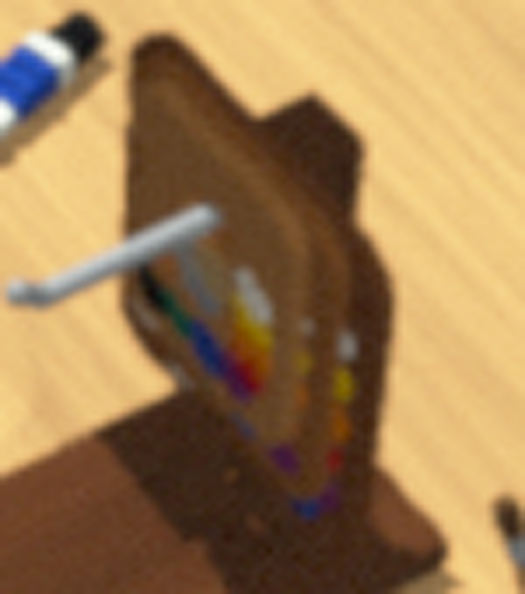

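View pics/t20c.png

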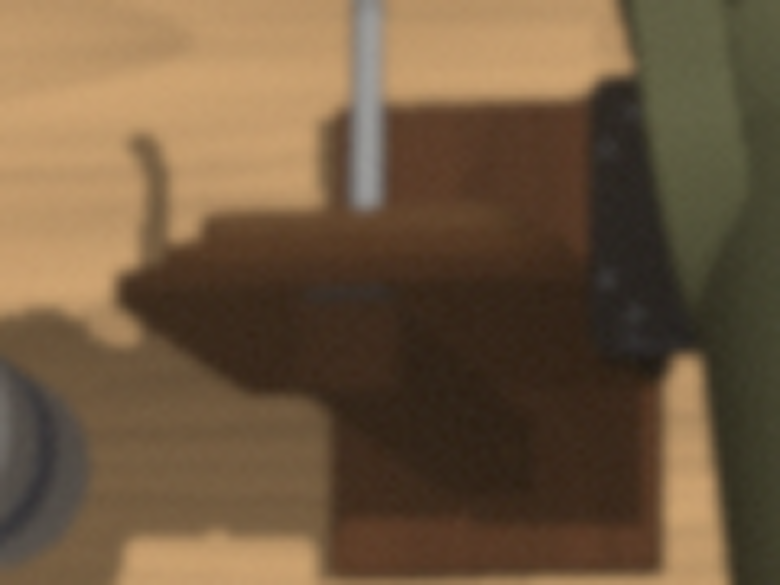

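Small and medium now read about 1–2° from the top camera, the same as the large one within measurement noise. One last flatness check, then I hand in.

```bash
python3 - <<'E'
from h import *
im,d=ctrl.get_image('scene');c=cam('scene')
for l in ('palette_small','palette_medium','palette_large'):
    for x in ctrl.cut_out('scene',l)[:2]:
        P=maskpts(x['region'],d,c,1);k=(P[:,2]>.05)&(P[:,0]>.53)&(P[:,0]<.6)&(P[:,1]>.1);P=P[k]
        if len(P)<80: continue
        a=np.linalg.lstsq(np.c_[P[:,1:]-[.247,.2],np.ones(len(P))],P[:,0],rcond=None)[0]
        print(l,round(x['score'],2),len(P),'slopes y,z, x0',a.round(4))
s=ctrl.get_state();print(s['time'],s['position'],s['ft_force'].round(1))
b=cv2.imread('pics/scene0.png').astype(int);a=im[:,:,::-1].astype(int)
for n,(x0,y0,x1,y1) in dict(panel=(250,176,264,232),jar=(395,338,428,382),cup=(263,272,284,294),tube=(308,242,342,270),bottle=(253,146,268,170)).items():
    print(n,(np.abs(a-b)[y0:y1,x0:x1].max(2)>60).mean().round(3))
E
```

```text
palette_small 0.89 670 slopes y,z, x0 [-0.0198 -0.0073  0.5616]
palette_large 0.88 151 slopes y,z, x0 [0.0229 0.0044 0.5416]
palette_large 0.74 178 slopes y,z, x0 [-0.0129  0.0024  0.5524]
40.9 [0.5215475  0.04479409 0.3282012 ] [ 0.5 -0.1  0. ]
panel 0.0
jar 0.123
cup 0.0
tube 0.0
bottle 0.014
```

```bash
python3 -c "
from bench import ctrl
print(ctrl.close_job())"
```

```text
the job is handed in; nothing more can be done
None
```

All three palettes hang on the hook with their painted faces outward: large at the back, medium in front of it, small in front. I handed the job in at about 41 s of the 72 s allowed, with the arm clear of everything.

- **Hanging:** I gripped each palette off-centre beside its thumb hole, passed the hole over the hook tip and released it on the rod. Then I pushed it back with the open fingers on either side of the rod, at about 6 N for the medium and 9 N for the small.
- **Levelling:** After the push the small palette was rolled about 3–4° and the medium about 2°. I pressed twice, gently, on their top edges (up to about 12 N) to level them.
- **Flatness:** After pushing, the scene camera put the front faces at x ≈ 0.545, 0.553 and 0.562 m, one board thickness apart and upright to within 0.5°. The last check gave 0.562 for the small and 0.552 for a face labelled large that lies where the medium should be. It reported no medium and gave a noisier 0.542 for the large.
- **Straightness:** The last roll readings were about 1–2° for the medium and small. The cameras disagree by about that much: the large palette itself read 0° in one view and 2° in another. A leftover roll of up to about 2° is possible.
- **Bystanders:** The panel, cup and tube look the same in the pictures before and after, and only 1–2% of the bottle's pixels changed. The jar's pixels changed by about 12%; I put that down to the arm's shadow, since nothing came near it. The green and yellow look-alikes were not touched.

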